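# Clear the cup rack and sort the nested mixing cups into their size rows

## Robot

A 6-joint arm with a two-finger parallel gripper is mounted at the origin on the work surface. World frame = base frame: x ahead of the robot, y to its left, z up, the work surface at z = 0. Lengths are in m, angles in rad, forces in N, time in s.
With the tool pointing down it reaches from about 0.25 to 0.775 m from the base axis. Payload 8.9 kg.
Tool frame: the origin (TCP) lies on the centre line of the jaws, within the pads' length; the fingertips stand 17 mm ahead of it and the grasp point (between the pads) lies 2 mm behind it (bot.tip_extent is the distance from the TCP to the fingertips, in m); z points along the fingers, y is the direction in which the jaws open and shut (so a half turn about z gives the same grasp; the last joint's range is limited). The gripper opens to 85 mm and grips with 20 to 120 N. Pads are 22 mm wide; open, the fingers measure 114 mm over their backs; the gripper's body (76 mm by 85 mm) begins 54 mm behind the grasp point. The pads swing forward as they close: fully open they stand 13 mm farther back than shut.
Start: joints at [1.074, 0.291, -0.153, 1.127, 0, 1.431], TCP at [0.184, 0.492, 0.248] pointing down, gripper open.
Joint ranges: [-2.52, 2.52], [-0.91, 1.74], [-1.3, 1.37], [-1.96, 2.02], [-1.52, 1.47], [-3.14, 3.14]. Speed limits (rad/s): [2.22, 2.22, 2.79, 3.14, 3.14, 3.14].

## Interface

Orientations are given as [roll, pitch, yaw] about the fixed x, y, z axes, in that order (R = Rz(yaw) Ry(pitch) Rx(roll)).
In Python, from plant import bot gives the robot as it stands.
- The arm moves only by the shell command python3 -m jog 'ROWS' [FORCE]. ROWS is JSON, a list of rows, each an object of numbers: "wx", "wy", "wz": the turn, a rotation vector about the tool's x, y, z in degrees; "dx", "dy", "dz": the shift along the tool's x, y, z in mm; "hand": the opening, from 0 (shut) to 1 (fully open). A call has 1 to 8 rows; each row shifts and turns the commanded pose from where the row before left it, along the tool's axes as they then stand; what a row does not reach is not made up. A row lasts 1/10 s, in which the tool goes at most 50 mm and 8.59 degrees, less where a joint would pass 70% of its speed; a pose out of reach is approached as far as the arm can. A call with a gripper value outside its range is refused whole. The fingers move at their own pace and stop on an object; FORCE is the grip in N (left out, the last holds). Time passes only in rows, so rows that do not move let the fingers close. It gives the time, the measured TCP pose, the force and the opening at its end, in the units of the state.
- bot.sense(): the state, without advancing time (a new reading comes with each control period).
- bot.camera(name): name is "scene" or "top"; returns the picture (400x640x3 uint8, blue, green, red); there is no depth.
- bot.camera_info(name): a dict with "K" (3x3 intrinsics, pixels), "world_to_cam" (4x4, takes a point from world to camera coordinates). Camera axes: x right, y up, looking along -z (the intrinsics and any distortion apply to the point x, -y, -z); pixel columns grow to the right and rows downward; lengths in m; the calibration is good to about 2 mm. A picture is of the moment at which its call begins. camera_info takes no time and is no camera call.
- bot.close_job(): hands the job in, once; it reports no verdict.
The state is a dict: "t": time; "q": joint angles; "qd": joint speeds; "joint_efforts": joint torques, N m; "position": TCP position; "orientation": TCP orientation; "contact_force": force on the tool from outside, world axes, zero at the start; "ft_torque": the same for the moment, N m; "finger_gap": opening from 0.0 (shut) to 1.0 (fully open).
Only numpy, scipy, OpenCV 4.12 (cv2) and the standard library are available. Lean on these libraries where they do the work, as an engineer would, in place of code of your own. Each camera call takes 0.05 s, during which the arm holds its last target.

## Task

First clear the long white carton off the cup rows and lay it flat and lengthwise inside the green returns mat. Then pull the nested mixing cups apart and stand every cup upright on the floor of the row tray for its size: large blue cups in the blue-edged row, medium orange cups in the orange-edged row, small white cups in the white-edged row. Leave the other stock where it is.

Things in the scene. Friction and masses are not known exactly. Their poses are not given: they have to be found in the camera images.
- large1_mid (a point): Large blue plastic cup, 62 mm outer diameter, 80 mm tall, 3.5 mm wall, inner floor 42 mm up, no bead. Stands on the table; medium1 is nested in it. The nested cup's bead rests loosely on the rim below, so that its rim stands 44 mm above that rim; it lifts straight out after 36 mm. The point is on the axis half-way up; z points out of the mouth. 160 g.
- large2_mid (a point): Large blue plastic cup, 62 mm outer diameter, 80 mm tall, 3.5 mm wall, inner floor 42 mm up, no bead. Stands on the table; medium2, if present, is nested in it. The nested cup's bead rests loosely on the rim below, so that its rim stands 44 mm above that rim; it lifts straight out after 36 mm. The point is on the axis half-way up; z points out of the mouth. 160 g.
- medium1_mid (a point): Medium orange plastic cup, 50 mm outer diameter, 80 mm tall, 3.5 mm wall, inner floor 42 mm up, with a 62 mm stacking bead round it from 36 to 41 mm above its foot (the 39 mm above the bead are plain wall). Starts nested in large1; small1, if present, is nested in it. The nested cup's bead rests loosely on the rim below, so that its rim stands 44 mm above that rim; it lifts straight out after 36 mm. The point is on the axis half-way up; z points out of the mouth. 90 g.
- medium2_mid (a point): Medium orange plastic cup, 50 mm outer diameter, 80 mm tall, 3.5 mm wall, inner floor 42 mm up, with a 62 mm stacking bead round it from 36 to 41 mm above its foot (the 39 mm above the bead are plain wall). Starts nested in large2; absent in some starts. The nested cup's bead rests loosely on the rim below, so that its rim stands 44 mm above that rim; it lifts straight out after 36 mm. The point is on the axis half-way up; z points out of the mouth. 90 g.
- medium3_mid (a point): Medium orange plastic cup, 50 mm outer diameter, 80 mm tall, 3.5 mm wall, inner floor 42 mm up, with a 62 mm stacking bead round it from 36 to 41 mm above its foot (the 39 mm above the bead are plain wall). Stands on the table; small3, if present, is nested in it. The nested cup's bead rests loosely on the rim below, so that its rim stands 44 mm above that rim; it lifts straight out after 36 mm. The point is on the axis half-way up; z points out of the mouth. 90 g.
- small1_mid (a point): Small white plastic cup, 38 mm outer diameter, 80 mm tall, 3.5 mm wall, inner floor 42 mm up, with a 50 mm stacking bead round it from 36 to 41 mm above its foot (the 39 mm above the bead are plain wall). Starts nested in medium1; absent in some starts. The nested cup's bead rests loosely on the rim below, so that its rim stands 44 mm above that rim; it lifts straight out after 36 mm. The point is on the axis half-way up; z points out of the mouth. 60 g.
- small3_mid (a point): Small white plastic cup, 38 mm outer diameter, 80 mm tall, 3.5 mm wall, inner floor 42 mm up, with a 50 mm stacking bead round it from 36 to 41 mm above its foot (the 39 mm above the bead are plain wall). Starts nested in medium3; absent in some starts. The nested cup's bead rests loosely on the rim below, so that its rim stands 44 mm above that rim; it lifts straight out after 36 mm. The point is on the axis half-way up; z points out of the mouth. 60 g.
- row_large_mid (a point): Row tray for the large cups, fixed on the table, with blue lips: a straight trough 270 mm long (along its y) with a clear width of 76 mm (along its x), its dark floor 6 mm above the table and its lips and ends 4 to 6 mm thick, their tops 6 mm above that floor. The point is the centre of the floor; the clear length runs 131 mm either way along y. The three trays lie side by side, about 95 mm apart, in any order.
- row_medium_mid (a point): Row tray for the medium cups, fixed on the table, with orange lips: a straight trough 270 mm long (along its y) with a clear width of 64 mm (along its x), its dark floor 6 mm above the table and its lips and ends 4 to 6 mm thick, their tops 6 mm above that floor. The point is the centre of the floor; the clear length runs 131 mm either way along y. The three trays lie side by side, about 95 mm apart, in any order.
- row_small_mid (a point): Row tray for the small cups, fixed on the table, with white lips: a straight trough 270 mm long (along its y) with a clear width of 52 mm (along its x), its dark floor 6 mm above the table and its lips and ends 4 to 6 mm thick, their tops 6 mm above that floor. The point is the centre of the floor; the clear length runs 131 mm either way along y. The three trays lie side by side, about 95 mm apart, in any order.
- carton_mid (a point): Long white carton with a brown tape strip, 160 (x) x 55 (y) x 50 (z) mm, about 250 g, which starts lying across the row trays on their lips. The point is its centre; x runs along its length.
- carton: The same carton; origin at the centre of its underside, axes as above.
- mat: Green returns mat with a thin dark outline, 120 (x) x 220 (y) mm, 3 mm thick, fixed to the table. Origin at the centre of its underside; its long side is y.
- filter_can: Yellow filter can, 68 mm diameter, 100 mm tall, standing. Bystander: leave it where it is. Origin at the centre of its underside.
- blue_box: Small blue box, 70 x 90 x 50 mm. Bystander: leave it where it is. Origin at the centre of its underside.
- red_box: Dark box with a red band, 90 x 120 x 60 mm. Bystander: leave it where it is. Origin at the centre of its underside.
- orange_box: Orange box with a brown strip, 100 x 60 x 55 mm. Bystander: leave it where it is. Origin at the centre of its underside.
- bush: Steel ring bush, 56 mm diameter, 40 mm tall, standing between the nested cups and the row trays. Bystander: leave it where it is. Origin at the centre of its underside.
- pipe: Red pipe piece, 28 mm diameter, 180 mm long, lying beyond the mat. Bystander: leave it where it is. Origin at the centre of its underside.

How it is judged:
On the way, in this order (a step that is already met when the one before it is completed fails the run):
1. the carton lies flat and lengthwise inside the green mat, let go, before any cup stands in a row (x of carton_mid in the frame of mat between -0.037 and 0.037 m and y of carton_mid in the frame of mat between -0.035 and 0.035 m and z of carton_mid in the frame of mat below 0.034 m and angle between the x axis of carton_mid and the y axis of mat, either way round below 0.5 rad and angle between carton_mid's own z axis and vertical below 0.1 rad and contact force between the fingers and carton below 0.2 N and not (x of large1_mid in the frame of row_large_mid between -0.04 and 0.04 m and y of large1_mid in the frame of row_large_mid between -0.13 and 0.13 m) and not (x of large2_mid in the frame of row_large_mid between -0.04 and 0.04 m and y of large2_mid in the frame of row_large_mid between -0.13 and 0.13 m) and not (x of medium1_mid in the frame of row_medium_mid between -0.04 and 0.04 m and y of medium1_mid in the frame of row_medium_mid between -0.13 and 0.13 m) and not (x of medium2_mid in the frame of row_medium_mid between -0.04 and 0.04 m and y of medium2_mid in the frame of row_medium_mid between -0.13 and 0.13 m) and not (x of medium3_mid in the frame of row_medium_mid between -0.04 and 0.04 m and y of medium3_mid in the frame of row_medium_mid between -0.13 and 0.13 m) and not (x of small1_mid in the frame of row_small_mid between -0.04 and 0.04 m and y of small1_mid in the frame of row_small_mid between -0.13 and 0.13 m) and not (x of small3_mid in the frame of row_small_mid between -0.04 and 0.04 m and y of small3_mid in the frame of row_small_mid between -0.13 and 0.13 m)), for 0.3 s.
2. no cup is left standing in another (horizontal distance between large1_mid and medium1_mid above 0.03 m and horizontal distance between medium1_mid and small1_mid above 0.03 m and horizontal distance between large2_mid and medium2_mid above 0.03 m and horizontal distance between medium3_mid and small3_mid above 0.03 m), for 0.2 s.
At the end, for the whole second after the job is handed in: Carton flat inside the mat (centre within 37 mm across, 35 mm along, lengthwise within 0.5 rad); every cup present upright (0.08 rad) on the floor of its size's tray (within 10 mm of the centre line, between the ends, height within 5 mm) (x of carton_mid in the frame of mat between -0.037 and 0.037 m and y of carton_mid in the frame of mat between -0.035 and 0.035 m and z of carton_mid in the frame of mat below 0.034 m and angle between the x axis of carton_mid and the y axis of mat, either way round below 0.5 rad and angle between carton_mid's own z axis and vertical below 0.1 rad and linear speed of carton below 0.03 m/s and x of large1_mid in the frame of row_large_mid between -0.01 and 0.01 m and y of large1_mid in the frame of row_large_mid between -0.101 and 0.101 m and z of large1_mid in the frame of row_large_mid between 0.035 and 0.045 m and angle between each of large1_mid, large2_mid, medium1_mid, medium2_mid, medium3_mid, small1_mid, small3_mid's own z axis and vertical below 0.08 rad and x of large2_mid in the frame of row_large_mid between -0.01 and 0.01 m and y of large2_mid in the frame of row_large_mid between -0.101 and 0.101 m and z of large2_mid in the frame of row_large_mid between 0.035 and 0.045 m and x of medium1_mid in the frame of row_medium_mid between -0.01 and 0.01 m and y of medium1_mid in the frame of row_medium_mid between -0.107 and 0.107 m and z of medium1_mid in the frame of row_medium_mid between 0.035 and 0.045 m and x of medium2_mid in the frame of row_medium_mid between -0.01 and 0.01 m and y of medium2_mid in the frame of row_medium_mid between -0.107 and 0.107 m and z of medium2_mid in the frame of row_medium_mid between 0.035 and 0.045 m and x of medium3_mid in the frame of row_medium_mid between -0.01 and 0.01 m and y of medium3_mid in the frame of row_medium_mid between -0.107 and 0.107 m and z of medium3_mid in the frame of row_medium_mid between 0.035 and 0.045 m and x of small1_mid in the frame of row_small_mid between -0.01 and 0.01 m and y of small1_mid in the frame of row_small_mid between -0.113 and 0.113 m and z of small1_mid in the frame of row_small_mid between 0.035 and 0.045 m and x of small3_mid in the frame of row_small_mid between -0.01 and 0.01 m and y of small3_mid in the frame of row_small_mid between -0.113 and 0.113 m and z of small3_mid in the frame of row_small_mid between 0.035 and 0.045 m); the robot touches nothing.
It fails at once if a bystander is pushed more than 30 mm from its place (distance of any of filter_can, blue_box, red_box, orange_box, bush, pipe from where it was at the start of the episode above 0.03 m).
Of small1, medium2, small3 only 1 to 3 are there at a start; the rules pass over those that are not, and their reading is None.
At some moment in a run one of carton may be knocked a few centimetres aside while the robot is not near it.
It also fails if it takes over 210 s, if anything falls off the work surface, if the arm or the gripper's body presses on something with over 40 N, if the wrist force passes 120 N, or if a joint passes its speed limit or range.

## Working session

There is one attempt and no reset: what is moved stays moved. The work goes in short steps, Python scripts to look and compute and a shell command to move; the robot and the scene stay as the last step left them, time stands still between calls to the robot, and variables do not carry over. Pictures are saved under pics/ and viewed, and the job is handed in when it is done.

```bash
ls; mkdir -p pics
python3 - <<'E'
from plant import bot
import cv2
s=bot.sense();print(s)
for n in("scene","top"):
    cv2.imwrite(f"pics/{n}0.png",bot.camera(n)); i=bot.camera_info(n);print(i)
E
```

```text
pics
{'t': 0.0, 'q': array([ 1.07368213e+00,  2.91302483e-01, -1.54113798e-01,  1.12671619e+00,
        8.98387848e-06,  1.43148222e+00]), 'qd': array([ 0.00057139,  0.00022679,  0.0005576 ,  0.00063069,  0.00093044,
       -0.0004513 ]), 'joint_efforts': array([-2.26933764e-03, -5.37144756e+01,  3.31366324e+01,  1.60800858e-02,
       -3.81652499e-04,  2.26534320e-05]), 'position': array([0.18366212, 0.49138034, 0.24772544]), 'orientation': array([-3.14027070e+00, -1.94439598e-04,  2.78379243e+00]), 'contact_force': array([0.2403024 , 0.66540576, 0.9134174 ]), 'ft_torque': array([-0.01777546,  0.03301458, -0.0013322 ]), 'finger_gap': 0.9981428938912744}
{'K': array([[440.25755359,   0.        , 323.57101309],
       [  0.        , 440.25755359, 198.01698822],
       [  0.        ,   0.        ,   1.        ]]), 'world_to_cam': array([[ 0.74623708,  0.66565334,  0.00598715, -0.40530399],
       [-0.46833831,  0.51860111,  0.71534056,  0.20111413],
       [ 0.47306389, -0.53661766,  0.69875034, -1.49803039],
       [ 0.        ,  0.        ,  0.        ,  1.        ]])}
{'K': array([[488.96151965,   0.        , 325.55193865],
       [  0.        , 488.96151965, 202.64363812],
       [  0.        ,   0.        ,   1.        ]]), 'world_to_cam': array([[-2.82105074e-02, -9.99582703e-01, -6.21189900e-03,
        -5.22223027e-04],
       [ 9.88834777e-01, -2.88157563e-02,  1.46203404e-01,
        -5.88136066e-01],
       [-1.46321395e-01, -2.01806955e-03,  9.89235046e-01,
        -1.64283882e+00],
       [ 0.00000000e+00,  0.00000000e+00,  0.00000000e+00,
         1.00000000e+00]])}
```

View pics/scene0.png

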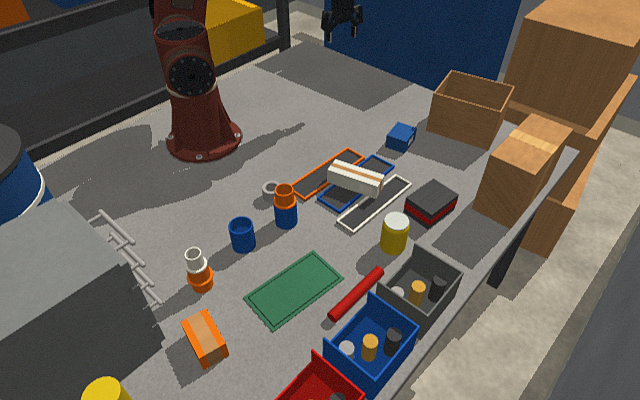

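View pics/top0.png

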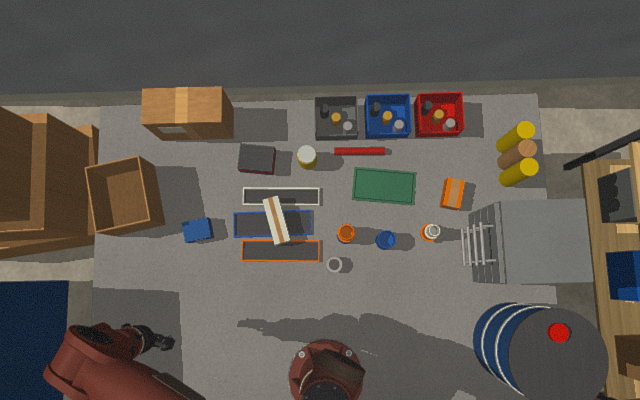

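The pictures show three pieces of stock. medium1 is in large1 (top view about 346,233), with no small1. large2 is empty (386,240). medium3 holds small3 (431,232). The trays run along y, in the order orange, blue, white outwards from the base. I'll zoom in to get accurate measurements.

```bash
cat > h.py <<'E'
import numpy as np,cv2
from plant import bot
CI={n:bot.camera_info(n) for n in("scene","top")}
def proj(n,P):
    P=np.atleast_2d(P);M=CI[n]["world_to_cam"];c=P@M[:3,:3].T+M[:3,3]
    c=c*[1,-1,-1];u=c@CI[n]["K"].T;return u[:,:2]/u[:,2:]
def ray(n,u,v):
    M=CI[n]["world_to_cam"];d=np.linalg.inv(CI[n]["K"])@[u,v,1];d=d*[1,-1,-1]
    R=M[:3,:3];return -R.T@M[:3,3],R.T@d
def back(n,u,v,z):
    o,d=ray(n,u,v);return o+d*(z-o[2])/d[2]
def tri(a,b):
    o1,d1=ray("scene",*a);o2,d2=ray("top",*b)
    d1/=np.linalg.norm(d1);d2/=np.linalg.norm(d2)
    t=np.linalg.lstsq(np.c_[d1,-d2],o2-o1,rcond=None)[0]
    p,q=o1+d1*t[0],o2+d2*t[1];return (p+q)/2,np.linalg.norm(p-q)
def crop(im,x,y,w,h,f,name):
    cv2.imwrite(name,cv2.resize(im[y:y+h,x:x+w],None,fx=f,fy=f,interpolation=cv2.INTER_CUBIC))
E
python3 - <<'E'
from h import *
t=cv2.imread("pics/top0.png");s=cv2.imread("pics/scene0.png")
crop(t,225,175,130,100,6,"pics/ta.png");crop(t,330,155,140,100,5.5,"pics/tb.png")
crop(s,170,160,160,130,5,"pics/sa.png") if 0 else crop(s,170,160,160,140,4.2,"pics/sa.png")
crop(s,280,130,140,110,5.5,"pics/sb.png")
E
```

```text
(no output)
```

View pics/ta.png

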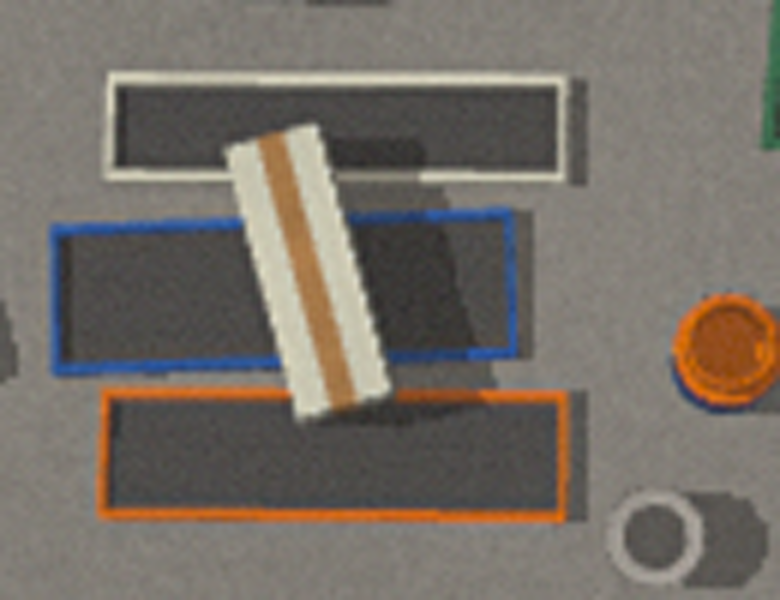

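View pics/tb.png

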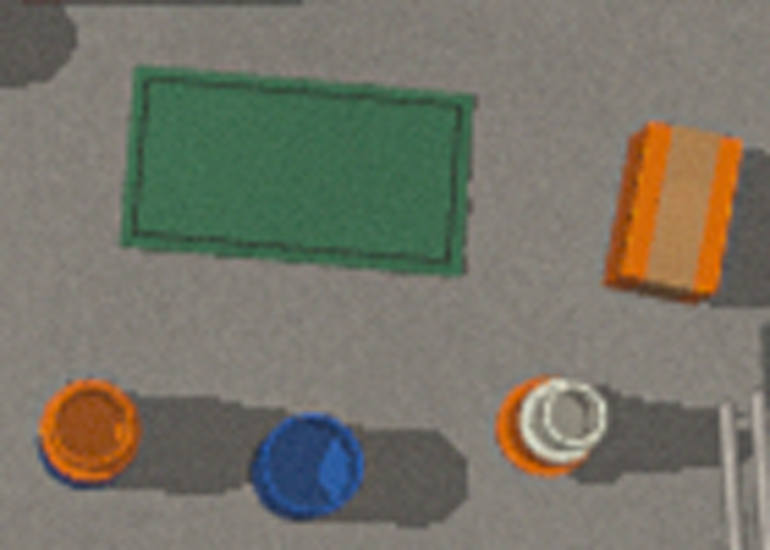

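View pics/sa.png

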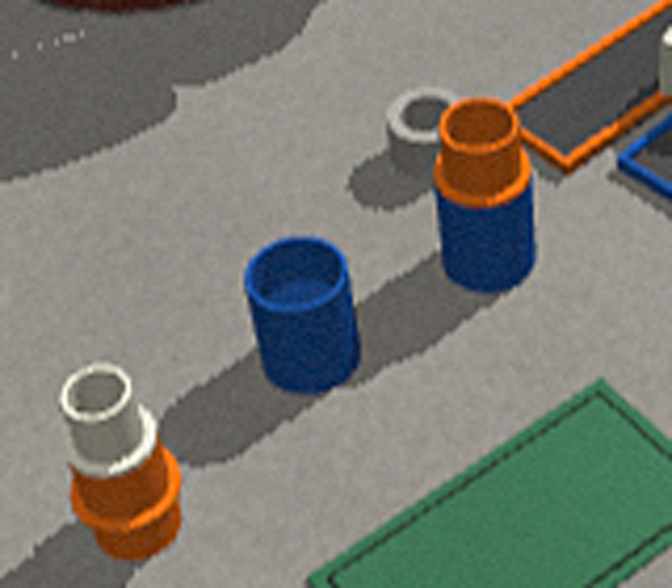

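View pics/sb.png

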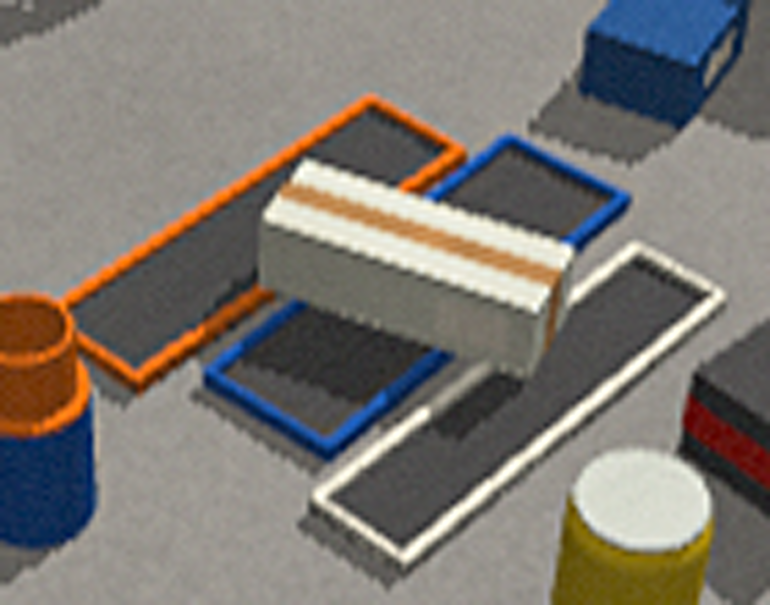

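Run:
```python
from h import *
np.set_printoptions(precision=4,suppress=True)
def A(p,f=6,o=(225,175)): return [(p[0]+.5)/f-.5+o[0],(p[1]+.5)/f-.5+o[1]]
def B(p): return A(p,5.5,(330,155))
def S(p): return A(p,4.2,(170,160))
def SB(p): return A(p,5.5,(280,130))
def rect(name,ps,cam,z):
    P=np.array([back(cam,*p,z)[:2] for p in ps]);r=cv2.minAreaRect((P*1000).astype(np.float32))
    print(name,cam,P.mean(0),r[1:], [round(float(np.linalg.norm(P[i]-P[i-1])),4) for i in range(4)], "dir01 deg",np.degrees(np.arctan2(*(P[1]-P[0]+P[2]-P[3])[::-1])))
rect("white",map(A,[(107,72),(572,75),(567,181),(104,181)]),"top",.012)
rect("blue",map(A,[(50,224),(514,208),(518,358),(52,375)]),"top",.012)
rect("orange",map(A,[(101,390),(570,392),(568,522),(98,519)]),"top",.012)
rect("carton",map(A,[(224,148),(318,123),(392,388),(298,414)]),"top",.062)
rect("mat",map(B,[(135,66),(477,96),(463,276),(122,246)]),"top",.003)
rect("white",map(SB,[(308,495),(635,240),(727,293),(405,566)]),"scene",.012)
rect("blue",map(SB,[(203,377),(510,135),(632,200),(325,455)]),"scene",.012)
rect("orange",map(SB,[(50,308),(370,93),(467,152),(139,390)]),"scene",.012)
rect("carton",map(SB,[(262,213),(310,160),(576,250),(540,305)]),"scene",.062)
for n,b,s,z in[("medium1",(90,430),(479,127),.124),("large2",(309,467),(297,275),.08),("small3",(576,413),(96,392),.124)]:
    print(n,back("top",*B(b),z),back("scene",*S(s),z),tri(S(s),B(b)))
```

```text
white top [0.6216 0.1395] ((273.8967590332031, 64.85226440429688), 88.25511932373047) [0.0649, 0.2739, 0.0631, 0.2712] dir01 deg -91.86287049352754
blue top [0.5258 0.1723] ((88.37622833251953, 271.3912353515625), 0.3280579745769501) [0.0884, 0.2714, 0.0878, 0.2705] dir01 deg -89.61306457077588
orange top [0.4295 0.1442] ((271.8739318847656, 74.75827026367188), 88.11402130126953) [0.0743, 0.2719, 0.0748, 0.2707] dir01 deg -91.93752815094851
carton top [0.5334 0.1527] ((158.29762268066406, 55.230682373046875), 14.558516502380371) [0.1576, 0.0552, 0.1572, 0.0546] dir01 deg -76.34558601177883
mat top [ 0.6489 -0.2261] ((222.04832458496094, 118.54381561279297), 83.17582702636719) [0.1186, 0.222, 0.1183, 0.2192] dir01 deg -96.7940470972976
white scene [0.619 0.14 ] ((273.01806640625, 66.1471939086914), 88.0318374633789) [0.0662, 0.2711, 0.0631, 0.2727] dir01 deg 88.3550529666404
blue scene [0.5271 0.1691] ((87.6457748413086, 272.0628356933594), 0.0807080790400505) [0.0847, 0.2716, 0.0876, 0.2715] dir01 deg 90.38844283967431
orange scene [0.431  0.1444] ((274.72412109375, 79.87239837646484), 88.29932403564453) [0.0807, 0.2635, 0.0779, 0.2719] dir01 deg 88.51935024749464
carton scene [0.5307 0.1552] ((159.60816955566406, 52.12971115112305), 13.791963577270508) [0.1596, 0.0522, 0.1571, 0.0486] dir01 deg 102.38762948414858
medium1 [ 0.475  -0.0811  0.124 ] [ 0.4796 -0.085   0.124 ] (array([ 0.4755, -0.0813,  0.1188]), np.float64(5.587562316379446e-05))
large2 [ 0.4525 -0.2146  0.08  ] [ 0.4559 -0.218   0.08  ] (array([ 0.4526, -0.2154,  0.0755]), np.float64(0.0007854321384640588))
small3 [ 0.4768 -0.3684  0.124 ] [ 0.4753 -0.3676  0.124 ] (array([ 0.4767, -0.3681,  0.1256]), np.float64(0.00014921265484808143))
```

```bash
cat > go.py <<'E'
import sys,numpy as np
from h import bot
x,y,z,yaw=map(float,sys.argv[1:5]);s=bot.sense();p=s["position"];o=np.degrees(s["orientation"])
d=np.array([x,y,z])-p;a=np.radians(yaw)
print("t %.1f"%s["t"],"pos",p.round(4),"rpy",o.round(1),"wz %.1f"%(-((yaw-o[2]+180)%360-180)),"then dx %.1f dy %.1f dz %.1f"%tuple(1000*np.array([d[0]*np.cos(a)+d[1]*np.sin(a),d[0]*np.sin(a)-d[1]*np.cos(a),-d[2]])),"gap %.3f"%s["finger_gap"],s["contact_force"].round(1))
E
python3 -m jog '[{"wz":-8.4},{"wz":-8.4},{"wz":-8.4},{"wz":-8.4},{"dx":-26,"dy":-41},{"dx":-26,"dy":-41},{"dx":-26,"dy":-41},{"dx":-26,"dy":-41}]' 50
python3 -m jog '[{"dx":-26,"dy":-41},{"dx":-26,"dy":-41},{"dx":-26,"dy":-41},{"dx":-26,"dy":-41},{"dx":-26,"dy":-41},{"dx":-26,"dy":-39},{},{}]'
python3 go.py .532 .154 .042 193.2
```

```text
t 0.1 pos [0.1837 0.4914 0.2478] rpy [-179.9   -0.   159.5] wz -33.7 then dx -262.0 dy -408.1 dz 205.8 gap 0.998 [-0.6 -0.5  0.2]schema error: expected keys wx, wy, wz, dx, dy, dz, hand
schema error: expected keys wx, wy, wz, dx, dy, dz, hand
```

```bash
python3 -m jog '[{"wx":0,"wy":0,"wz":-8.4,"dx":0,"dy":0,"dz":0,"hand":1},{"wx":0,"wy":0,"wz":-8.4,"dx":0,"dy":0,"dz":0,"hand":1},{"wx":0,"wy":0,"wz":-8.4,"dx":0,"dy":0,"dz":0,"hand":1},{"wx":0,"wy":0,"wz":-8.4,"dx":0,"dy":0,"dz":0,"hand":1},{"wx":0,"wy":0,"wz":0,"dx":-26,"dy":-41,"dz":0,"hand":1},{"wx":0,"wy":0,"wz":0,"dx":-26,"dy":-41,"dz":0,"hand":1},{"wx":0,"wy":0,"wz":0,"dx":-26,"dy":-41,"dz":0,"hand":1},{"wx":0,"wy":0,"wz":0,"dx":-26,"dy":-41,"dz":0,"hand":1}]' 50
python3 go.py .532 .154 .042 193.2
```

```text
t: 0.9
position: [0.3231, 0.3541, 0.2481]
orientation: [-3.141, -0.0, -2.912]
contact_force: [0.1, 1.0, -0.8]
finger_gap: 1.001
t 0.9 pos [0.3231 0.3541 0.2481] rpy [-180.    -0.  -166.9] wz -0.1 then dx -157.7 dy -242.5 dz 206.1 gap 1.001 [ 0.1  1.  -0.8]
```

```bash
python3 -m jog '[{"wx":0,"wy":0,"wz":0,"dx":-26,"dy":-40,"dz":0,"hand":1},{"wx":0,"wy":0,"wz":0,"dx":-26,"dy":-40,"dz":0,"hand":1},{"wx":0,"wy":0,"wz":0,"dx":-26,"dy":-40,"dz":0,"hand":1},{"wx":0,"wy":0,"wz":0,"dx":-26,"dy":-40,"dz":0,"hand":1},{"wx":0,"wy":0,"wz":0,"dx":-26,"dy":-40,"dz":0,"hand":1},{"wx":0,"wy":0,"wz":0,"dx":-27,"dy":-42,"dz":0,"hand":1},{"wx":0,"wy":0,"wz":0,"dx":0,"dy":0,"dz":40,"hand":1},{"wx":0,"wy":0,"wz":0,"dx":0,"dy":0,"dz":40,"hand":1}]' 50
python3 go.py .532 .154 .042 193.2
python3 - <<'E'
from h import *
t=bot.camera("top");crop(t,200,165,160,110,5,"pics/t1.png");s=bot.camera("scene");crop(s,280,90,160,130,4.5,"pics/s1.png")
E
```

```text
t: 1.7
position: [0.5318, 0.1541, 0.1675]
orientation: [-3.141, 0.002, -2.916]
contact_force: [-0.8, 0.2, -1.0]
finger_gap: 0.997
t 1.7 pos [0.5318 0.1541 0.1675] rpy [-1.800e+02  1.000e-01 -1.671e+02] wz -0.3 then dx -0.2 dy -0.1 dz 125.5 gap 0.997 [-0.8  0.2 -1. ]
```

View pics/t1.png

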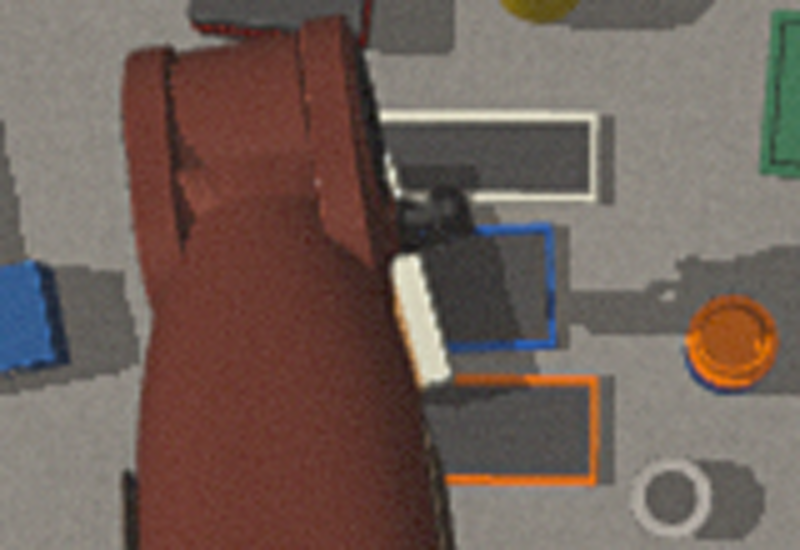

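View pics/s1.png

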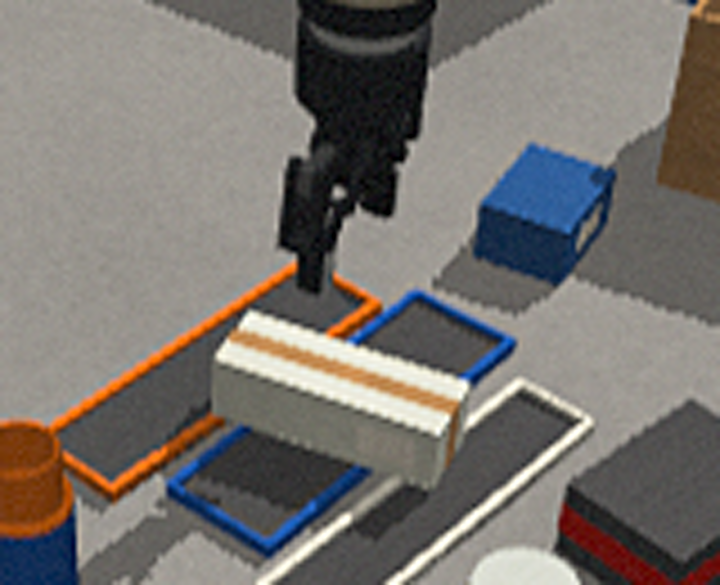

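The carton is still in place, and the gripper is above it. I'm going down to grasp it.

```bash
python3 -m jog '[{"wx":0,"wy":0,"wz":0,"dx":0,"dy":0,"dz":30,"hand":1},{"wx":0,"wy":0,"wz":0,"dx":0,"dy":0,"dz":30,"hand":1},{"wx":0,"wy":0,"wz":0,"dx":0,"dy":0,"dz":30,"hand":1},{"wx":0,"wy":0,"wz":0,"dx":0,"dy":0,"dz":20,"hand":1},{"wx":0,"wy":0,"wz":0,"dx":0,"dy":0,"dz":15,"hand":1},{"wx":0,"wy":0,"wz":0,"dx":0,"dy":0,"dz":0,"hand":0},{"wx":0,"wy":0,"wz":0,"dx":0,"dy":0,"dz":0,"hand":0},{"wx":0,"wy":0,"wz":0,"dx":0,"dy":0,"dz":0,"hand":0}]' 50
python3 -m jog '[{"wx":0,"wy":0,"wz":0,"dx":0,"dy":0,"dz":0,"hand":0},{"wx":0,"wy":0,"wz":0,"dx":0,"dy":0,"dz":0,"hand":0},{"wx":0,"wy":0,"wz":0,"dx":0,"dy":0,"dz":0,"hand":0},{"wx":0,"wy":0,"wz":0,"dx":0,"dy":0,"dz":-10,"hand":0},{"wx":0,"wy":0,"wz":0,"dx":0,"dy":0,"dz":-25,"hand":0},{"wx":0,"wy":0,"wz":0,"dx":0,"dy":0,"dz":-30,"hand":0},{"wx":0,"wy":0,"wz":0,"dx":0,"dy":0,"dz":-30,"hand":0},{"wx":0,"wy":0,"wz":0,"dx":0,"dy":0,"dz":-30,"hand":0}]' 50
python3 go.py .649 -.226 .055 263.2
```

```text
t: 2.6
position: [0.5312, 0.1558, 0.0452]
orientation: [-3.141, 0.002, -2.912]
contact_force: [-1.8, 0.3, 4.4]
finger_gap: 0.638
t: 3.4
position: [0.5298, 0.1555, 0.1705]
orientation: [-3.142, 0.0, -2.913]
contact_force: [0.4, 1.1, -3.5]
finger_gap: 0.638
t 3.4 pos [0.5298 0.1555 0.1705] rpy [-180.     0.  -166.9] wz -70.1 then dx 364.7 dy -163.5 dz 115.5 gap 0.638 [ 0.4  1.1 -3.5]
```

```bash
python3 -m jog '[{"wx":0,"wy":0,"wz":-8,"dx":0,"dy":0,"dz":-10,"hand":0},{"wx":0,"wy":0,"wz":-8,"dx":0,"dy":0,"dz":-10,"hand":0},{"wx":0,"wy":0,"wz":-8,"dx":0,"dy":0,"dz":-10,"hand":0},{"wx":0,"wy":0,"wz":-8,"dx":0,"dy":0,"dz":0,"hand":0},{"wx":0,"wy":0,"wz":-8,"dx":0,"dy":0,"dz":0,"hand":0},{"wx":0,"wy":0,"wz":-8,"dx":0,"dy":0,"dz":0,"hand":0},{"wx":0,"wy":0,"wz":-8,"dx":0,"dy":0,"dz":0,"hand":0},{"wx":0,"wy":0,"wz":-7,"dx":0,"dy":0,"dz":0,"hand":0}]'
python3 -m jog '[{"wx":0,"wy":0,"wz":-7,"dx":0,"dy":0,"dz":0,"hand":0},{"wx":0,"wy":0,"wz":0,"dx":30,"dy":-14,"dz":0,"hand":0},{"wx":0,"wy":0,"wz":0,"dx":36,"dy":-16,"dz":0,"hand":0},{"wx":0,"wy":0,"wz":0,"dx":36,"dy":-16,"dz":0,"hand":0},{"wx":0,"wy":0,"wz":0,"dx":36,"dy":-16,"dz":0,"hand":0},{"wx":0,"wy":0,"wz":0,"dx":36,"dy":-16,"dz":0,"hand":0},{"wx":0,"wy":0,"wz":0,"dx":36,"dy":-16,"dz":0,"hand":0},{"wx":0,"wy":0,"wz":0,"dx":36,"dy":-16,"dz":0,"hand":0}]'
python3 go.py .649 -.226 .055 263.2
```

```text
t: 4.2
position: [0.5299, 0.1555, 0.1994]
orientation: [-3.141, 0.0, -1.808]
contact_force: [-0.1, -0.0, -2.8]
finger_gap: 0.64
t: 5.0
position: [0.6098, -0.1035, 0.1994]
orientation: [-3.141, 0.0, -1.691]
contact_force: [0.3, -0.1, -2.3]
finger_gap: 0.637
t 5.0 pos [ 0.6098 -0.1035  0.1994] rpy [-180.     0.   -96.9] wz -0.1 then dx 117.0 dy -53.4 dz 144.4 gap 0.637 [ 0.3 -0.1 -2.3]
```

```bash
python3 -m jog '[{"wx":0,"wy":0,"wz":0,"dx":36,"dy":-16,"dz":0,"hand":0},{"wx":0,"wy":0,"wz":0,"dx":36,"dy":-16,"dz":0,"hand":0},{"wx":0,"wy":0,"wz":0,"dx":30,"dy":-14,"dz":20,"hand":0},{"wx":0,"wy":0,"wz":0,"dx":15,"dy":-7,"dz":35,"hand":0},{"wx":0,"wy":0,"wz":0,"dx":0,"dy":0,"dz":35,"hand":0},{"wx":0,"wy":0,"wz":0,"dx":0,"dy":0,"dz":30,"hand":0},{"wx":0,"wy":0,"wz":0,"dx":0,"dy":0,"dz":20,"hand":0},{"wx":0,"wy":0,"wz":0,"dx":0,"dy":0,"dz":0,"hand":0}]'
python3 - <<'E'
from h import *
print(bot.sense()["position"])
s=bot.camera("scene");crop(s,200,200,180,150,4,"pics/s2.png")
E
```

```text
t: 5.8
position: [0.646, -0.2235, 0.0558]
orientation: [3.136, 0.002, -1.691]
contact_force: [0.1, -0.1, -3.0]
finger_gap: 0.635
[ 0.64603476 -0.22348587  0.05577531]
```

View pics/s2.png

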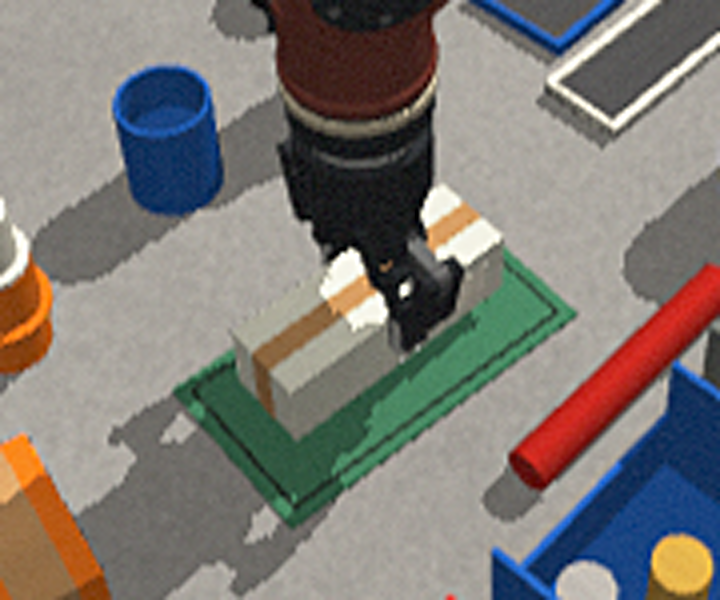

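The carton is centred over the mat and about 2 cm above it. I'll lower it gently.

```bash
python3 -m jog '[{"wx":0,"wy":0,"wz":0,"dx":0,"dy":0,"dz":8,"hand":0},{"wx":0,"wy":0,"wz":0,"dx":0,"dy":0,"dz":6,"hand":0},{"wx":0,"wy":0,"wz":0,"dx":0,"dy":0,"dz":3,"hand":0},{"wx":0,"wy":0,"wz":0,"dx":0,"dy":0,"dz":0,"hand":0}]'
```

```text
t: 6.25
position: [0.6482, -0.2244, 0.0412]
orientation: [3.141, 0.0, -1.691]
contact_force: [-0.0, 0.6, -3.9]
finger_gap: 0.638
```

```bash
python3 -m jog '[{"wx":0,"wy":0,"wz":0,"dx":0,"dy":0,"dz":3,"hand":0},{"wx":0,"wy":0,"wz":0,"dx":0,"dy":0,"dz":2,"hand":0},{"wx":0,"wy":0,"wz":0,"dx":0,"dy":0,"dz":0,"hand":0},{"wx":0,"wy":0,"wz":0,"dx":0,"dy":0,"dz":0,"hand":0}]'
```

```text
t: 6.65
position: [0.6483, -0.2245, 0.0364]
orientation: [-3.141, -0.0, -1.691]
contact_force: [1.1, 0.1, -3.0]
finger_gap: 0.637
```

```bash
python3 -m jog '[{"wx":0,"wy":0,"wz":0,"dx":0,"dy":0,"dz":2,"hand":0},{"wx":0,"wy":0,"wz":0,"dx":0,"dy":0,"dz":1,"hand":0},{"wx":0,"wy":0,"wz":0,"dx":0,"dy":0,"dz":0,"hand":0}]'
```

```text
t: 6.95
position: [0.6484, -0.2246, 0.0362]
orientation: [-3.14, -0.001, -1.691]
contact_force: [-8.8, 3.2, 22.4]
finger_gap: 0.638
```

Contact reached. I'll release, hold for 0.3 s, then raise.

```bash
python3 -m jog '[{"wx":0,"wy":0,"wz":0,"dx":0,"dy":0,"dz":-2,"hand":0},{"wx":0,"wy":0,"wz":0,"dx":0,"dy":0,"dz":0,"hand":1},{"wx":0,"wy":0,"wz":0,"dx":0,"dy":0,"dz":0,"hand":1},{"wx":0,"wy":0,"wz":0,"dx":0,"dy":0,"dz":0,"hand":1},{"wx":0,"wy":0,"wz":0,"dx":0,"dy":0,"dz":0,"hand":1},{"wx":0,"wy":0,"wz":0,"dx":0,"dy":0,"dz":0,"hand":1},{"wx":0,"wy":0,"wz":0,"dx":0,"dy":0,"dz":-20,"hand":1},{"wx":0,"wy":0,"wz":0,"dx":0,"dy":0,"dz":-30,"hand":1}]'
python3 -m jog '[{"wx":0,"wy":0,"wz":0,"dx":0,"dy":0,"dz":-40,"hand":1},{"wx":0,"wy":0,"wz":0,"dx":0,"dy":0,"dz":-40,"hand":1},{"wx":0,"wy":0,"wz":8,"dx":0,"dy":0,"dz":-40,"hand":1},{"wx":0,"wy":0,"wz":8,"dx":0,"dy":0,"dz":0,"hand":1},{"wx":0,"wy":0,"wz":8,"dx":0,"dy":0,"dz":0,"hand":1},{"wx":0,"wy":0,"wz":8,"dx":0,"dy":0,"dz":0,"hand":1},{"wx":0,"wy":0,"wz":8,"dx":0,"dy":0,"dz":0,"hand":1},{"wx":0,"wy":0,"wz":8,"dx":0,"dy":0,"dz":0,"hand":1}]'
python3 -m jog '[{"wx":0,"wy":0,"wz":8,"dx":0,"dy":0,"dz":0,"hand":1},{"wx":0,"wy":0,"wz":8,"dx":0,"dy":0,"dz":0,"hand":1},{"wx":0,"wy":0,"wz":8,"dx":0,"dy":0,"dz":0,"hand":1},{"wx":0,"wy":0,"wz":8,"dx":0,"dy":0,"dz":0,"hand":1},{"wx":0,"wy":0,"wz":3.1,"dx":0,"dy":0,"dz":0,"hand":1}]'
python3 - <<'E'
from h import *
print(bot.sense()["position"])
cv2.imwrite("pics/s3.png",bot.camera("scene"));cv2.imwrite("pics/t3.png",bot.camera("top"))
E
python3 go.py .477 -.083 .2 180
```

```text
t: 7.75
position: [0.6468, -0.2238, 0.0838]
orientation: [3.138, 0.001, -1.691]
contact_force: [0.2, -0.2, 0.0]
finger_gap: 0.999
t: 8.55
position: [0.6483, -0.2245, 0.2052]
orientation: [3.142, -0.0, -2.535]
contact_force: [-0.3, 0.2, 0.2]
finger_gap: 0.997
t: 9.05
position: [0.6483, -0.2245, 0.2052]
orientation: [3.142, -0.0, 3.136]
contact_force: [0.0, -0.0, 0.2]
finger_gap: 0.997
[ 0.64825077 -0.2244654   0.20518289]
t 9.2 pos [ 0.6483 -0.2245  0.2052] rpy [180.  -0. 180.] wz -0.0 then dx 171.3 dy 141.5 dz 5.2 gap 1.002 [ 0.  -0.   0.4]
```

View pics/s3.png

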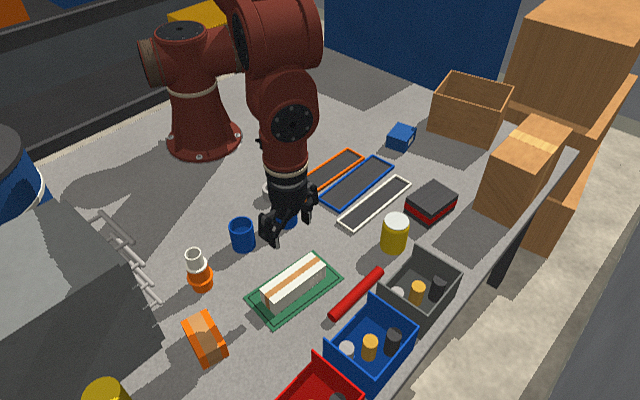

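View pics/t3.png

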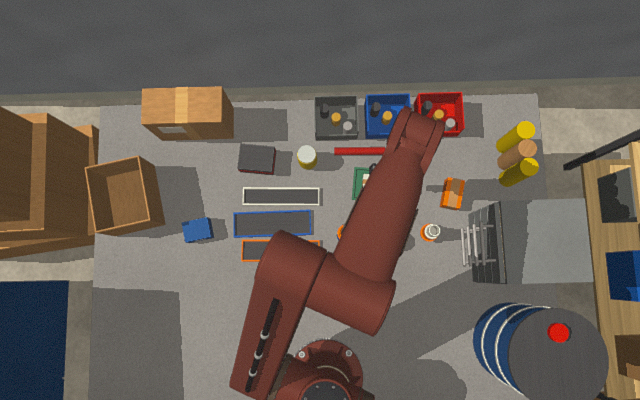

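The carton is flat on the mat (scene about 293,282). Next I'm moving to medium1.

```bash
python3 -m jog '[{"wx":0,"wy":0,"wz":0,"dx":35,"dy":29,"dz":0,"hand":1},{"wx":0,"wy":0,"wz":0,"dx":35,"dy":29,"dz":0,"hand":1},{"wx":0,"wy":0,"wz":0,"dx":35,"dy":29,"dz":0,"hand":1},{"wx":0,"wy":0,"wz":0,"dx":35,"dy":29,"dz":0,"hand":1},{"wx":0,"wy":0,"wz":0,"dx":31,"dy":25,"dz":0,"hand":1},{"wx":0,"wy":0,"wz":0,"dx":0,"dy":0,"dz":30,"hand":1},{"wx":0,"wy":0,"wz":0,"dx":0,"dy":0,"dz":0,"hand":1}]'
python3 go.py .477 -.083 .107 180
python3 - <<'E'
from h import *
s=bot.camera("scene");crop(s,200,140,150,110,5,"pics/s4.png")
t=bot.camera("top");crop(t,300,150,150,110,5,"pics/t4.png")
E
```

```text
t: 9.85
position: [0.4752, -0.0824, 0.1736]
orientation: [3.141, -0.003, -3.139]
contact_force: [0.6, 0.3, -0.4]
finger_gap: 0.999
t 9.8 pos [ 0.4752 -0.0824  0.1736] rpy [ 179.9   -0.2 -179.9] wz 0.1 then dx -1.8 dy -0.6 dz 66.6 gap 0.999 [ 0.6  0.3 -0.4]
```

View pics/s4.png

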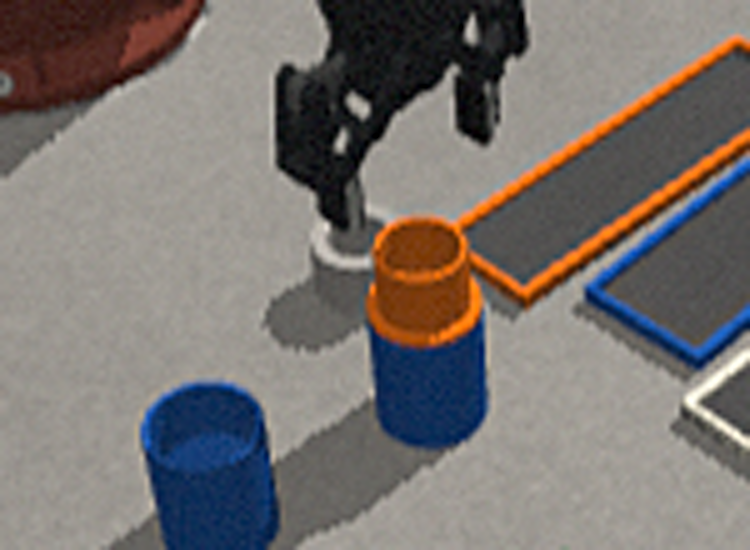

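View pics/t4.png

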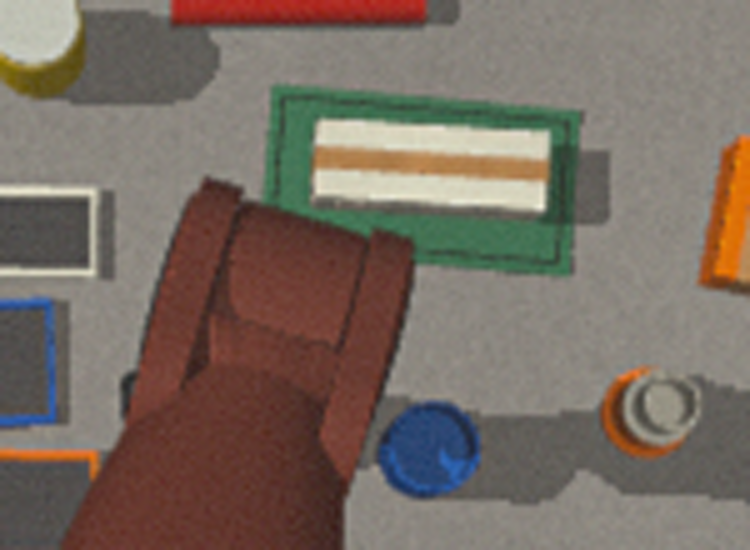

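The gripper is lined up over medium1. I'm going down onto its plain wall.

```bash
python3 -m jog '[{"wx":0,"wy":0,"wz":0,"dx":-1,"dy":0,"dz":25,"hand":1},{"wx":0,"wy":0,"wz":0,"dx":0,"dy":0,"dz":25,"hand":1},{"wx":0,"wy":0,"wz":0,"dx":0,"dy":0,"dz":15,"hand":1},{"wx":0,"wy":0,"wz":0,"dx":0,"dy":0,"dz":2,"hand":1},{"wx":0,"wy":0,"wz":0,"dx":0,"dy":0,"dz":0,"hand":1}]'
python3 -m jog '[{"wx":0,"wy":0,"wz":0,"dx":0,"dy":0,"dz":0,"hand":0},{"wx":0,"wy":0,"wz":0,"dx":0,"dy":0,"dz":0,"hand":0},{"wx":0,"wy":0,"wz":0,"dx":0,"dy":0,"dz":0,"hand":0},{"wx":0,"wy":0,"wz":0,"dx":0,"dy":0,"dz":0,"hand":0},{"wx":0,"wy":0,"wz":0,"dx":0,"dy":0,"dz":0,"hand":0},{"wx":0,"wy":0,"wz":0,"dx":0,"dy":0,"dz":0,"hand":0}]' 40
python3 go.py .477 -.083 .107 180
```

```text
t: 10.45
position: [0.4791, -0.084, 0.1089]
orientation: [-3.141, 0.0, 3.142]
contact_force: [-0.2, 0.2, 0.3]
finger_gap: 0.997
t: 11.05
position: [0.4791, -0.0835, 0.1094]
orientation: [-3.141, 0.002, -3.141]
contact_force: [0.5, 2.1, 6.8]
finger_gap: 0.584
t 11.1 pos [ 0.4791 -0.0835  0.1094] rpy [-1.8e+02  1.0e-01 -1.8e+02] wz 0.0 then dx 2.1 dy 0.5 dz 2.4 gap 0.584 [0.5 2.1 6.8]
```

```bash
python3 -m jog '[{"wx":0,"wy":0,"wz":0,"dx":0,"dy":0,"dz":-8,"hand":0},{"wx":0,"wy":0,"wz":0,"dx":0,"dy":0,"dz":-12,"hand":0},{"wx":0,"wy":0,"wz":0,"dx":0,"dy":0,"dz":-15,"hand":0},{"wx":0,"wy":0,"wz":0,"dx":0,"dy":0,"dz":-15,"hand":0},{"wx":0,"wy":0,"wz":0,"dx":0,"dy":0,"dz":-20,"hand":0},{"wx":0,"wy":0,"wz":0,"dx":0,"dy":0,"dz":-20,"hand":0},{"wx":0,"wy":0,"wz":0,"dx":0,"dy":0,"dz":0,"hand":0}]'
python3 - <<'E'
from h import *
s=bot.camera("scene");crop(s,200,120,150,120,5,"pics/s5.png");cv2.imwrite("pics/s5f.png",s)
E
```

```text
t: 11.75
position: [0.4797, -0.084, 0.2012]
orientation: [-3.14, 0.004, -3.142]
contact_force: [0.9, 0.4, -0.7]
finger_gap: 0.582
```

View pics/s5.png

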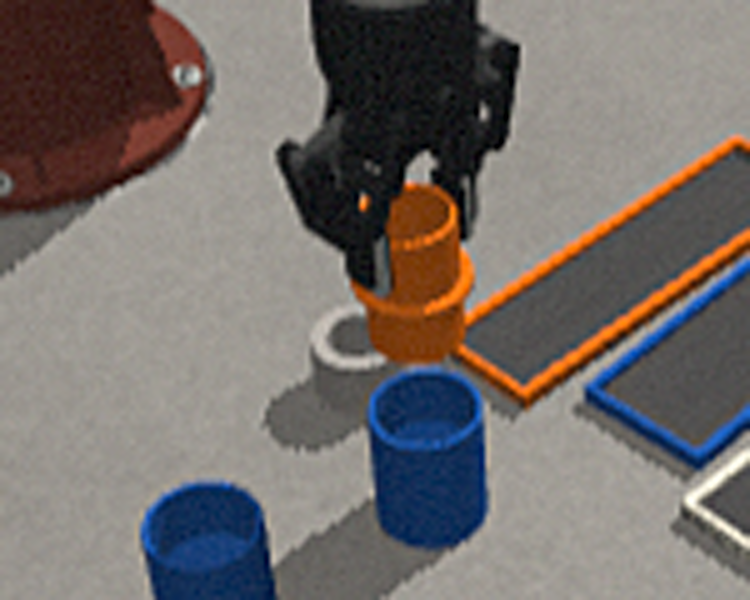

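```bash
python3 - <<'E'
from h import *
for x in(.4747,.4797):
    P=proj("scene",[[x,-.084,.216],[x,-.084,.136]]);print(((P-[200,120]+.5)*5-.5).round(1))
    a=np.linspace(0,2*np.pi,40)
s=cv2.imread("pics/s5.png")
for x,c in((.4797,(0,255,0)),(.4757,(255,0,255))):
  for z,r in((.136,.025),(.177,.031),(.216,.025)):
    a=np.linspace(0,2*np.pi,60);P=proj("scene",np.c_[x+r*np.cos(a),-.084+r*np.sin(a),0*a+z]);P=((P-[200,120]+.5)*5-.5)
    cv2.polylines(s,[P.round().astype(np.int32)],True,c,1)
cv2.imwrite("pics/s5o.png",s)
E
python3 go.py .432 .204 .2 180
```

```text
[[403.9 208.7]
 [413.7 328.9]]
[[411.1 213.1]
 [420.5 333.4]]
t 11.8 pos [ 0.4791 -0.0838  0.1997] rpy [-179.9    0.2 -180. ] wz 0.0 then dx 47.1 dy 287.8 dz -0.3 gap 0.586 [ 0.1 -0.6 -2. ]
```

View pics/s5o.png

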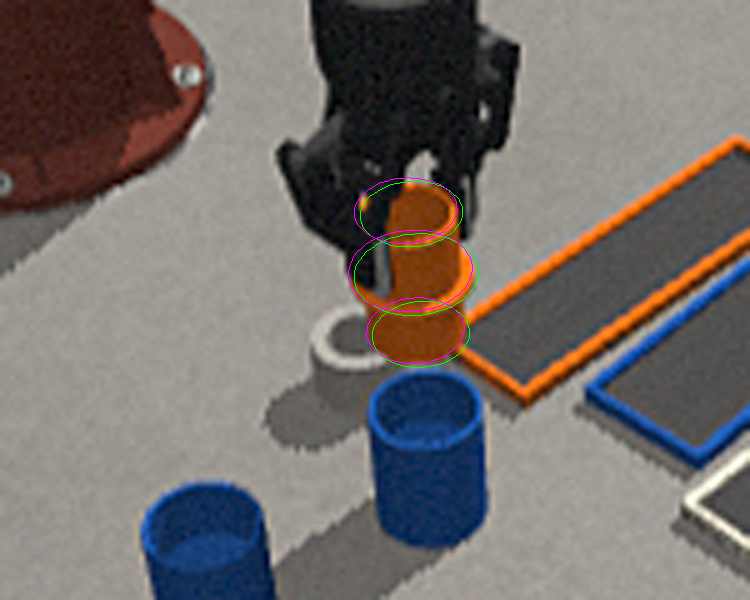

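```bash
python3 -m jog '[{"wx":0,"wy":0,"wz":0,"dx":5,"dy":25,"dz":0,"hand":0},{"wx":0,"wy":0,"wz":0,"dx":6,"dy":40,"dz":0,"hand":0},{"wx":0,"wy":0,"wz":0,"dx":7,"dy":45,"dz":0,"hand":0},{"wx":0,"wy":0,"wz":0,"dx":7,"dy":45,"dz":0,"hand":0},{"wx":0,"wy":0,"wz":0,"dx":7,"dy":45,"dz":0,"hand":0},{"wx":0,"wy":0,"wz":0,"dx":6,"dy":40,"dz":0,"hand":0},{"wx":0,"wy":0,"wz":0,"dx":5,"dy":30,"dz":0,"hand":0},{"wx":0,"wy":0,"wz":0,"dx":2,"dy":18,"dz":0,"hand":0}]'
python3 -m jog '[{"wx":0,"wy":0,"wz":0,"dx":0,"dy":0,"dz":30,"hand":0},{"wx":0,"wy":0,"wz":0,"dx":0,"dy":0,"dz":40,"hand":0},{"wx":0,"wy":0,"wz":0,"dx":0,"dy":0,"dz":30,"hand":0},{"wx":0,"wy":0,"wz":0,"dx":0,"dy":0,"dz":15,"hand":0},{"wx":0,"wy":0,"wz":0,"dx":0,"dy":0,"dz":0,"hand":0}]'
python3 go.py .434 .204 .071 180
python3 - <<'E'
from h import *
s=bot.camera("scene");crop(s,280,100,150,120,5,"pics/s6.png")
E
```

```text
t: 12.6
position: [0.432, 0.2065, 0.1975]
orientation: [-3.142, -0.001, -3.139]
contact_force: [-0.8, 0.0, -1.2]
finger_gap: 0.582
t: 13.1
position: [0.4309, 0.2038, 0.0808]
orientation: [-3.14, -0.005, -3.142]
contact_force: [-0.3, 0.2, -0.6]
finger_gap: 0.586
t 13.1 pos [0.4309 0.2038 0.0808] rpy [-179.9   -0.3 -180. ] wz 0.0 then dx -3.1 dy 0.2 dz 9.8 gap 0.586 [-0.3  0.2 -0.6]
```

View pics/s6.png

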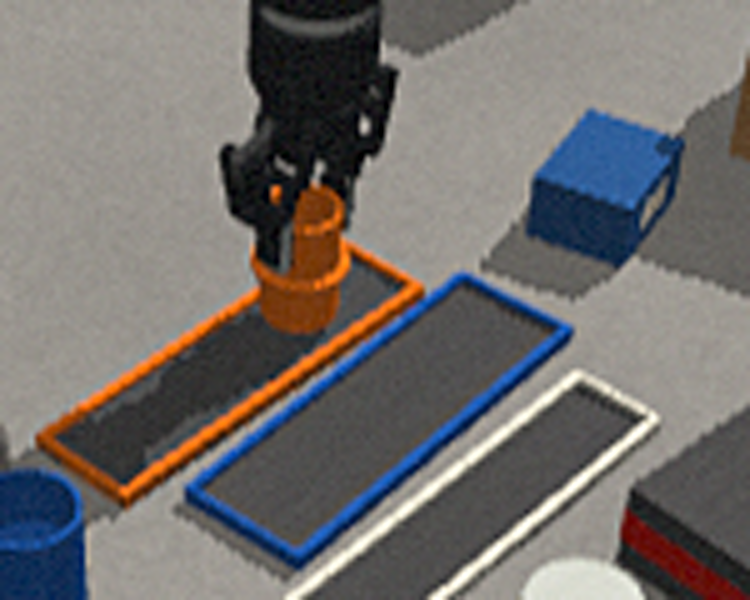

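```bash
python3 -m jog '[{"wx":0,"wy":0,"wz":0,"dx":0,"dy":0,"dz":6,"hand":0},{"wx":0,"wy":0,"wz":0,"dx":0,"dy":0,"dz":0,"hand":0},{"wx":0,"wy":0,"wz":0,"dx":0,"dy":0,"dz":0,"hand":0}]'
python3 go.py .434 .204 .071 180
```

```text
t: 13.45
position: [0.4337, 0.2046, 0.0778]
orientation: [3.141, 0.001, 3.142]
contact_force: [-0.5, 0.1, -0.7]
finger_gap: 0.581
t 13.4 pos [0.4337 0.2046 0.0778] rpy [1.8e+02 1.0e-01 1.8e+02] wz -0.0 then dx -0.3 dy -0.6 dz 6.8 gap 0.581 [-0.5  0.1 -0.7]
```

```bash
python3 -m jog '[{"wx":0,"wy":0,"wz":0,"dx":0,"dy":0,"dz":4,"hand":0},{"wx":0,"wy":0,"wz":0,"dx":0,"dy":0,"dz":2,"hand":0},{"wx":0,"wy":0,"wz":0,"dx":0,"dy":0,"dz":0,"hand":0},{"wx":0,"wy":0,"wz":0,"dx":0,"dy":0,"dz":0,"hand":0}]'
```

```text
t: 13.85
position: [0.4335, 0.2046, 0.0715]
orientation: [3.141, 0.0, 3.142]
contact_force: [-0.0, -0.7, 2.0]
finger_gap: 0.578
```

```bash
python3 -m jog '[{"wx":0,"wy":0,"wz":0,"dx":0,"dy":0,"dz":0,"hand":1},{"wx":0,"wy":0,"wz":0,"dx":0,"dy":0,"dz":0,"hand":1},{"wx":0,"wy":0,"wz":0,"dx":0,"dy":0,"dz":0,"hand":1},{"wx":0,"wy":0,"wz":0,"dx":0,"dy":0,"dz":0,"hand":1},{"wx":0,"wy":0,"wz":0,"dx":0,"dy":0,"dz":-15,"hand":1},{"wx":0,"wy":0,"wz":0,"dx":0,"dy":0,"dz":-30,"hand":1},{"wx":0,"wy":0,"wz":0,"dx":0,"dy":0,"dz":-40,"hand":1},{"wx":0,"wy":0,"wz":0,"dx":0,"dy":0,"dz":-40,"hand":1}]'
python3 -m jog '[{"wx":0,"wy":0,"wz":0,"dx":0,"dy":-30,"dz":0,"hand":1},{"wx":0,"wy":0,"wz":0,"dx":-5,"dy":-45,"dz":0,"hand":1},{"wx":0,"wy":0,"wz":0,"dx":-5,"dy":-45,"dz":0,"hand":1},{"wx":0,"wy":0,"wz":0,"dx":-5,"dy":-45,"dz":0,"hand":1},{"wx":0,"wy":0,"wz":0,"dx":-5,"dy":-45,"dz":0,"hand":1},{"wx":0,"wy":0,"wz":0,"dx":-5,"dy":-45,"dz":0,"hand":1},{"wx":0,"wy":0,"wz":0,"dx":-5,"dy":-45,"dz":0,"hand":1},{"wx":0,"wy":0,"wz":0,"dx":-5,"dy":-45,"dz":0,"hand":1}]'
python3 go.py .476 -.368 .2 180
python3 - <<'E'
from h import *
s=bot.camera("scene");crop(s,280,100,150,120,5,"pics/s7.png");crop(s,170,180,120,100,5,"pics/s7b.png");crop(bot.camera("top"),225,170,130,100,6,"pics/t7.png")
E
```

```text
t: 14.65
position: [0.4328, 0.2044, 0.1975]
orientation: [-3.141, -0.001, 3.142]
contact_force: [0.9, 0.3, 0.2]
finger_gap: 1.0
t: 15.45
position: [0.4682, -0.1424, 0.1964]
orientation: [-3.142, 0.0, 3.141]
contact_force: [0.7, 1.3, -0.3]
finger_gap: 0.999
t 15.4 pos [ 0.4682 -0.1424  0.1964] rpy [-180.    0.  180.] wz -0.0 then dx -7.8 dy -225.6 dz -3.6 gap 0.999 [ 0.7  1.3 -0.3]
```

View pics/s7.png

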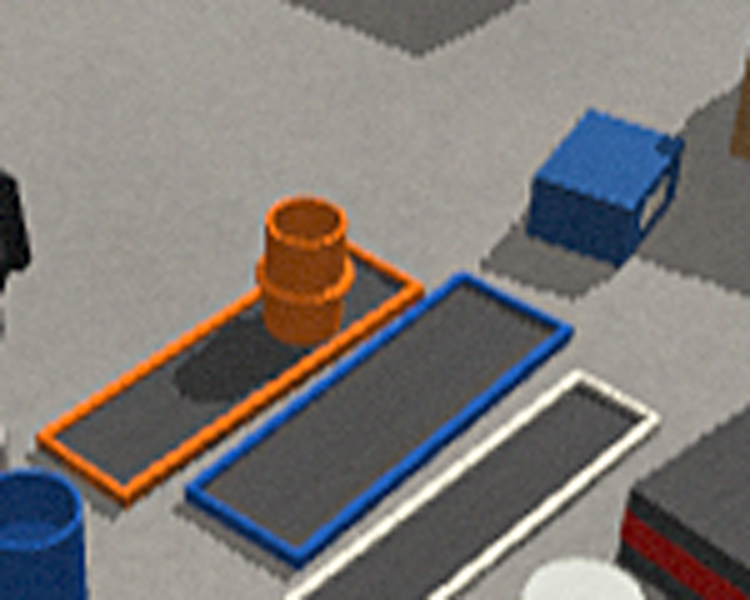

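View pics/t7.png

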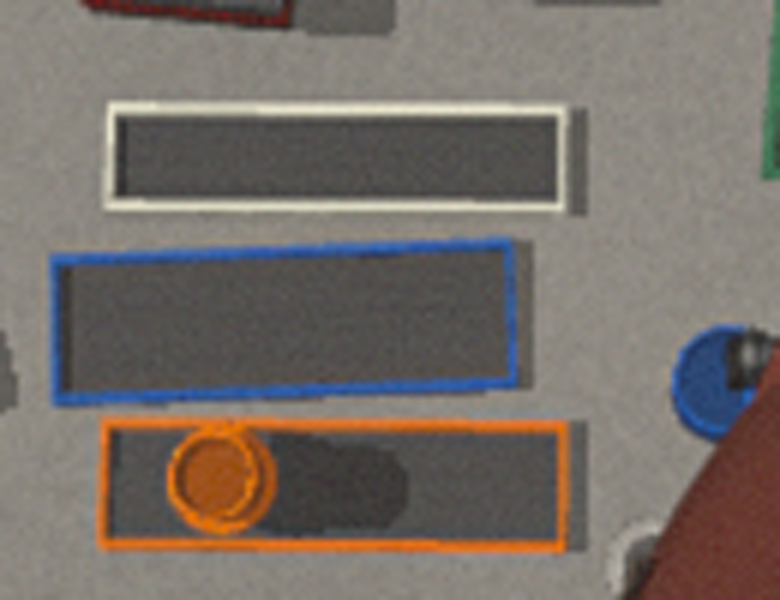

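View pics/s7b.png

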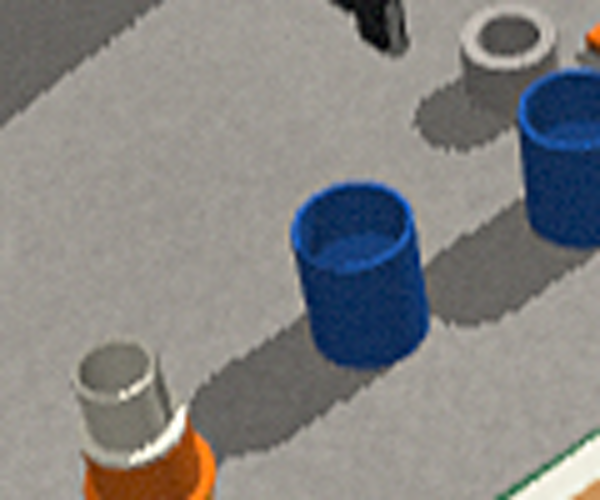

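medium1 stands in the orange row. I'll check where it landed with a model overlay while the trays are clear.

```bash
cat >> h.py <<'E'
TR={"small":(.620,.1397,88.2,.052),"large":(.5265,.171,90.4,.076),"medium":(.430,.1443,88.2,.064)}
def line(k,dy):
    x,y,a,w=TR[k];a=np.radians(a);return x+np.cos(a)*dy,y+np.sin(a)*dy
def ov(cam,im,x,y,w,h,f,cups,name):
    s=cv2.resize(im[y:y+h,x:x+w],None,fx=f,fy=f,interpolation=cv2.INTER_CUBIC)
    def dr(P,c):
        q=((proj(cam,P)-[x,y]+.5)*f-.5)*8;cv2.polylines(s,[q.round().astype(np.int32)],True,c,1,cv2.LINE_AA,3)
    for k in TR:
        cx,cy,a,wd=TR[k];a=np.radians(a);u=np.array([np.cos(a),np.sin(a)]);v=np.array([u[1],-u[0]])
        dr([[*(np.array([cx,cy])+i*.135*u+j*(wd/2+.005)*v),.012] for i,j in((1,1),(1,-1),(-1,-1),(-1,1))],(255,0,255))
        dr([[*(np.array([cx,cy])+i*.131*u+j*(wd/2)*v),.012] for i,j in((1,1),(1,-1),(-1,-1),(-1,1))],(255,255,0))
    t=np.linspace(0,2*np.pi,60)
    for cx,cy,z0,r in cups:
        for z,rr in((0,r),(.08,r),(.041,r if r>.03 else r+.006)): dr(np.c_[cx+rr*np.cos(t),cy+rr*np.sin(t),0*t+z0+z],(0,255,0))
    cv2.imwrite(name,s)
E
python3 - <<'E'
from h import *
def A(p,f=6,o=(225,170)): return [(p[0]+.5)/f-.5+o[0],(p[1]+.5)/f-.5+o[1]]
print(back("top",*A((213,478)),.086), back("scene",*A((305,222),5,(280,100)),.086))
cups=[(.4317,.2046,.006,.025),(.477,-.083,0,.031),(.454,-.216,0,.031)]
s=bot.camera("scene");ov("scene",s,270,120,160,110,5,cups,"pics/o1.png")
ov("top",bot.camera("top"),225,170,130,100,6,cups,"pics/o2.png")
E
```

```text
[0.43171753 0.20393679 0.086     ] [0.43233605 0.20138392 0.086     ]
```

View pics/o1.png

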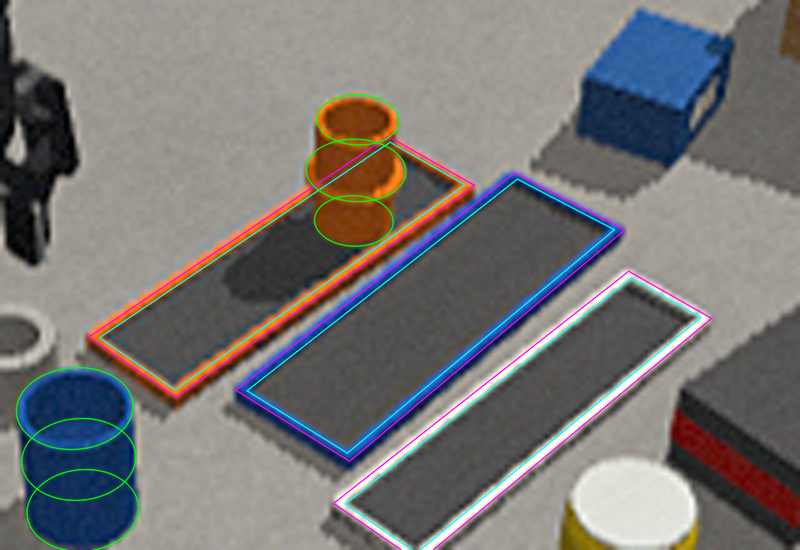

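View pics/o2.png

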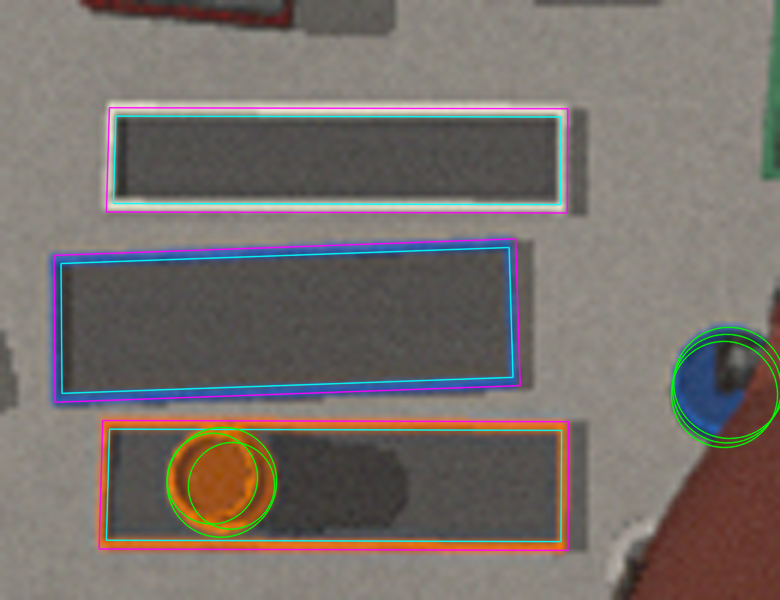

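```bash
python3 -m jog '[{"wx":0,"wy":0,"wz":0,"dx":-2,"dy":-45,"dz":0,"hand":1},{"wx":0,"wy":0,"wz":0,"dx":-2,"dy":-45,"dz":0,"hand":1},{"wx":0,"wy":0,"wz":0,"dx":-2,"dy":-45,"dz":0,"hand":1},{"wx":0,"wy":0,"wz":0,"dx":0,"dy":-45,"dz":0,"hand":1},{"wx":0,"wy":0,"wz":0,"dx":0,"dy":-25,"dz":0,"hand":1},{"wx":0,"wy":0,"wz":0,"dx":0,"dy":-18,"dz":10,"hand":1},{"wx":0,"wy":0,"wz":0,"dx":0,"dy":0,"dz":20,"hand":1},{"wx":0,"wy":0,"wz":0,"dx":0,"dy":0,"dz":0,"hand":1}]'
python3 go.py .476 -.368 .109 180
python3 - <<'E'
from h import *
s=bot.camera("scene");ov("scene",s,140,160,150,140,4,[(.477,-.083,0,.031),(.454,-.216,0,.031),(.476,-.368,0,.025),(.476,-.368,.044,.019)],"pics/o3.png")
ov("top",bot.camera("top"),330,170,130,100,6,[(.477,-.083,0,.031),(.454,-.216,0,.031),(.476,-.368,0,.025),(.476,-.368,.044,.019)],"pics/o4.png")
E
```

```text
t: 16.45
position: [0.4732, -0.3612, 0.1633]
orientation: [3.138, -0.004, -3.141]
contact_force: [0.0, -0.3, -0.6]
finger_gap: 0.999
t 16.4 pos [ 0.4732 -0.3612  0.1633] rpy [ 179.8   -0.2 -180. ] wz 0.0 then dx -2.8 dy -6.8 dz 54.3 gap 0.999 [ 0.  -0.3 -0.6]
```

View pics/o3.png

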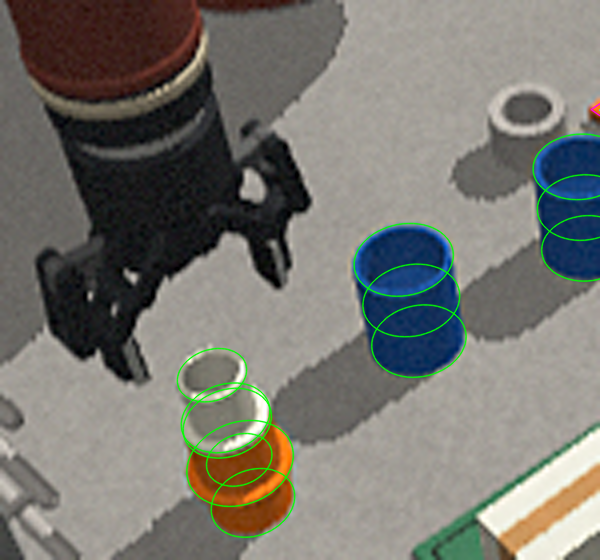

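View pics/o4.png

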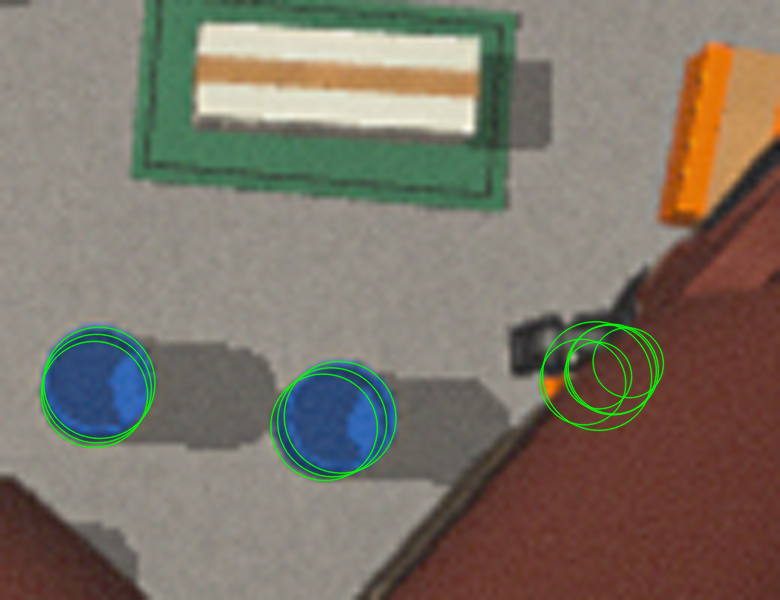

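Models fit to about 1–2 mm. Going down to small3.

```bash
python3 -m jog '[{"wx":0,"wy":0,"wz":0,"dx":0,"dy":0,"dz":10,"hand":1},{"wx":0,"wy":0,"wz":0,"dx":0,"dy":0,"dz":0,"hand":1},{"wx":0,"wy":0,"wz":0,"dx":0,"dy":0,"dz":0,"hand":1}]'
python3 go.py .476 -.368 .109 180
```

```text
t: 16.85
position: [0.4744, -0.3631, 0.1565]
orientation: [-3.142, 0.0, -3.141]
contact_force: [0.5, -0.0, 0.8]
finger_gap: 1.002
t 16.9 pos [ 0.4744 -0.3631  0.1565] rpy [-180.    0. -180.] wz 0.0 then dx -1.6 dy -4.9 dz 47.5 gap 1.002 [ 0.5 -0.   0.8]
```

```bash
python3 -m jog '[{"wx":0,"wy":0,"wz":0,"dx":-2,"dy":-5,"dz":20,"hand":1},{"wx":0,"wy":0,"wz":0,"dx":0,"dy":0,"dz":20,"hand":1},{"wx":0,"wy":0,"wz":0,"dx":0,"dy":0,"dz":7,"hand":1},{"wx":0,"wy":0,"wz":0,"dx":0,"dy":0,"dz":0,"hand":1},{"wx":0,"wy":0,"wz":0,"dx":0,"dy":0,"dz":0,"hand":0},{"wx":0,"wy":0,"wz":0,"dx":0,"dy":0,"dz":0,"hand":0},{"wx":0,"wy":0,"wz":0,"dx":0,"dy":0,"dz":0,"hand":0},{"wx":0,"wy":0,"wz":0,"dx":0,"dy":0,"dz":0,"hand":0}]'
python3 -m jog '[{"wx":0,"wy":0,"wz":0,"dx":0,"dy":0,"dz":0,"hand":0},{"wx":0,"wy":0,"wz":0,"dx":0,"dy":0,"dz":0,"hand":0},{"wx":0,"wy":0,"wz":0,"dx":0,"dy":0,"dz":0,"hand":0},{"wx":0,"wy":0,"wz":0,"dx":0,"dy":0,"dz":0,"hand":0}]'
```

```text
t: 17.65
position: [0.4766, -0.3684, 0.1101]
orientation: [3.142, 0.001, -3.141]
contact_force: [-0.3, 2.2, 3.2]
finger_gap: 0.418
t: 18.05
position: [0.4766, -0.3683, 0.1101]
orientation: [-3.142, 0.001, -3.141]
contact_force: [-0.7, 3.0, 6.2]
finger_gap: 0.418
```

```bash
python3 -m jog '[{"wx":0,"wy":0,"wz":0,"dx":0,"dy":0,"dz":-8,"hand":0},{"wx":0,"wy":0,"wz":0,"dx":0,"dy":0,"dz":-12,"hand":0},{"wx":0,"wy":0,"wz":0,"dx":0,"dy":0,"dz":-15,"hand":0},{"wx":0,"wy":0,"wz":0,"dx":0,"dy":0,"dz":-15,"hand":0},{"wx":0,"wy":0,"wz":0,"dx":0,"dy":0,"dz":-20,"hand":0},{"wx":0,"wy":0,"wz":0,"dx":0,"dy":0,"dz":-25,"hand":0},{"wx":0,"wy":0,"wz":0,"dx":0,"dy":0,"dz":0,"hand":0}]'
python3 - <<'E'
from h import *
s=bot.camera("scene");p=bot.sense()["position"];print(p)
ov("scene",s,140,140,150,140,4,[(.476,-.368,0,.025),(p[0],p[1],p[2]-.066,.019)],"pics/o5.png")
x,y=line("small",0.05);print(x,y)
E
python3 go.py .622 .19 .205 180
```

```text
t: 18.75
position: [0.4777, -0.37, 0.2086]
orientation: [-3.137, 0.004, 3.142]
contact_force: [0.6, 0.2, -0.6]
finger_gap: 0.419
[ 0.47716226 -0.36948077  0.20674039]
0.6215705379539064 0.18967532801828657
t 18.8 pos [ 0.4772 -0.3695  0.2067] rpy [-179.8    0.2  180. ] wz -0.0 then dx -144.8 dy 559.5 dz 1.7 gap 0.419 [-0.9  0.5 -0.3]
```

View pics/o5.png

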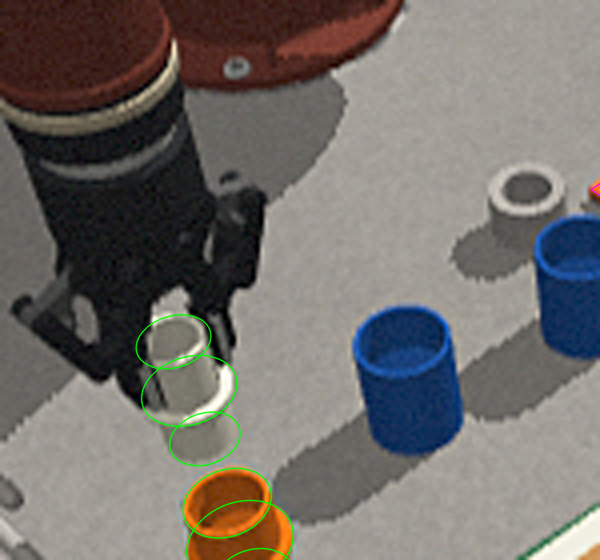

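```bash
python3 -m jog '[{"wx":0,"wy":0,"wz":0,"dx":-5,"dy":20,"dz":0,"hand":0},{"wx":0,"wy":0,"wz":0,"dx":-10,"dy":38,"dz":0,"hand":0},{"wx":0,"wy":0,"wz":0,"dx":-11,"dy":42,"dz":0,"hand":0},{"wx":0,"wy":0,"wz":0,"dx":-11,"dy":42,"dz":0,"hand":0},{"wx":0,"wy":0,"wz":0,"dx":-11,"dy":42,"dz":0,"hand":0},{"wx":0,"wy":0,"wz":0,"dx":-11,"dy":42,"dz":0,"hand":0},{"wx":0,"wy":0,"wz":0,"dx":-11,"dy":42,"dz":0,"hand":0},{"wx":0,"wy":0,"wz":0,"dx":-11,"dy":42,"dz":0,"hand":0}]'
python3 -m jog '[{"wx":0,"wy":0,"wz":0,"dx":-11,"dy":42,"dz":0,"hand":0},{"wx":0,"wy":0,"wz":0,"dx":-11,"dy":42,"dz":0,"hand":0},{"wx":0,"wy":0,"wz":0,"dx":-11,"dy":42,"dz":0,"hand":0},{"wx":0,"wy":0,"wz":0,"dx":-11,"dy":42,"dz":0,"hand":0},{"wx":0,"wy":0,"wz":0,"dx":-11,"dy":42,"dz":0,"hand":0},{"wx":0,"wy":0,"wz":0,"dx":-6,"dy":24,"dz":0,"hand":0},{"wx":0,"wy":0,"wz":0,"dx":-2,"dy":14,"dz":0,"hand":0},{"wx":0,"wy":0,"wz":0,"dx":0,"dy":0,"dz":0,"hand":0}]'
python3 go.py .6215 .19 .072 180
```

```text
t: 19.6
position: [0.5571, -0.0567, 0.2039]
orientation: [3.142, -0.001, 3.141]
contact_force: [0.9, 0.1, -0.4]
finger_gap: 0.42
t: 20.4
position: [0.6199, 0.1907, 0.2036]
orientation: [-3.141, -0.001, -3.14]
contact_force: [-0.5, 0.4, 0.3]
finger_gap: 0.423
t 20.4 pos [0.6199 0.1907 0.2036] rpy [-1.800e+02 -1.000e-01 -1.799e+02] wz 0.1 then dx -1.6 dy -0.7 dz 131.6 gap 0.423 [-0.5  0.4  0.3]
```

```bash
python3 -m jog '[{"wx":0,"wy":0,"wz":0,"dx":-1,"dy":0,"dz":25,"hand":0},{"wx":0,"wy":0,"wz":0,"dx":0,"dy":0,"dz":35,"hand":0},{"wx":0,"wy":0,"wz":0,"dx":0,"dy":0,"dz":35,"hand":0},{"wx":0,"wy":0,"wz":0,"dx":0,"dy":0,"dz":20,"hand":0},{"wx":0,"wy":0,"wz":0,"dx":0,"dy":0,"dz":7,"hand":0},{"wx":0,"wy":0,"wz":0,"dx":0,"dy":0,"dz":0,"hand":0},{"wx":0,"wy":0,"wz":0,"dx":0,"dy":0,"dz":0,"hand":0}]'
python3 go.py .6215 .19 .072 180
python3 - <<'E'
from h import *
s=bot.camera("scene");p=bot.sense()["position"];print(p)
ov("scene",s,280,110,150,110,5,[(p[0],p[1],p[2]-.066,.019)],"pics/o6.png")
E
```

```text
t: 21.1
position: [0.6221, 0.189, 0.0836]
orientation: [3.141, 0.002, 3.141]
contact_force: [0.8, 0.5, -0.6]
finger_gap: 0.417
t 21.1 pos [0.6221 0.189  0.0836] rpy [1.8e+02 1.0e-01 1.8e+02] wz -0.0 then dx 0.6 dy 1.0 dz 11.6 gap 0.417 [ 0.8  0.5 -0.6]
[0.62231844 0.18920846 0.08390553]
```

View pics/o6.png

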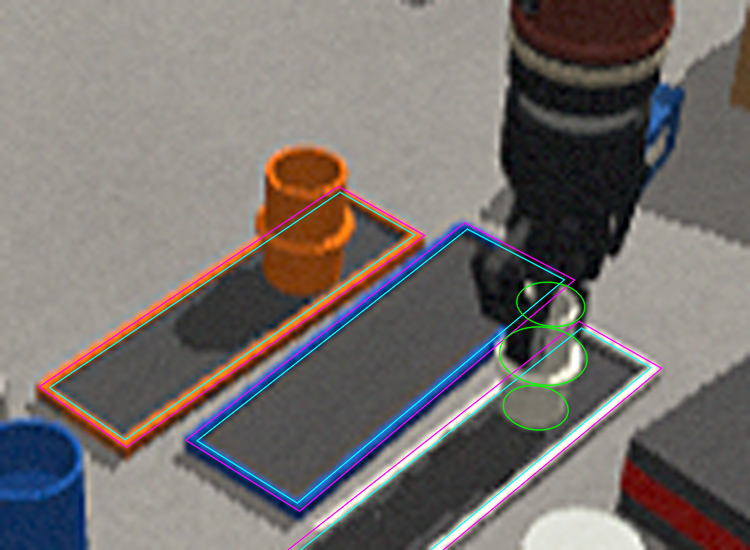

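Aligned with the white row. I'll lower it and release.

```bash
python3 -m jog '[{"wx":0,"wy":0,"wz":0,"dx":0,"dy":0,"dz":6,"hand":0},{"wx":0,"wy":0,"wz":0,"dx":0,"dy":0,"dz":4,"hand":0},{"wx":0,"wy":0,"wz":0,"dx":0,"dy":0,"dz":1,"hand":0},{"wx":0,"wy":0,"wz":0,"dx":0,"dy":0,"dz":0,"hand":0},{"wx":0,"wy":0,"wz":0,"dx":0,"dy":0,"dz":0,"hand":0}]'
```

```text
t: 21.65
position: [0.6216, 0.1896, 0.072]
orientation: [-3.142, 0.001, -3.141]
contact_force: [-0.4, 0.7, 4.6]
finger_gap: 0.419
```

```bash
python3 -m jog '[{"wx":0,"wy":0,"wz":0,"dx":0,"dy":0,"dz":0,"hand":1},{"wx":0,"wy":0,"wz":0,"dx":0,"dy":0,"dz":0,"hand":1},{"wx":0,"wy":0,"wz":0,"dx":0,"dy":0,"dz":0,"hand":1},{"wx":0,"wy":0,"wz":0,"dx":0,"dy":0,"dz":0,"hand":1},{"wx":0,"wy":0,"wz":0,"dx":0,"dy":0,"dz":-15,"hand":1},{"wx":0,"wy":0,"wz":0,"dx":0,"dy":0,"dz":-30,"hand":1},{"wx":0,"wy":0,"wz":0,"dx":0,"dy":0,"dz":-40,"hand":1},{"wx":0,"wy":0,"wz":0,"dx":0,"dy":0,"dz":-40,"hand":1}]'
python3 -m jog '[{"wx":0,"wy":0,"wz":0,"dx":5,"dy":-30,"dz":0,"hand":1},{"wx":0,"wy":0,"wz":0,"dx":12,"dy":-45,"dz":0,"hand":1},{"wx":0,"wy":0,"wz":0,"dx":12,"dy":-45,"dz":0,"hand":1},{"wx":0,"wy":0,"wz":0,"dx":12,"dy":-45,"dz":0,"hand":1},{"wx":0,"wy":0,"wz":0,"dx":12,"dy":-45,"dz":0,"hand":1},{"wx":0,"wy":0,"wz":0,"dx":12,"dy":-45,"dz":0,"hand":1},{"wx":0,"wy":0,"wz":0,"dx":12,"dy":-45,"dz":0,"hand":1},{"wx":0,"wy":0,"wz":0,"dx":12,"dy":-45,"dz":0,"hand":1}]'
python3 go.py .476 -.368 .2 180
python3 - <<'E'
from h import *
s=bot.camera("scene");ov("scene",s,280,110,150,110,5,[(.6216,.1896,.006,.019)],"pics/o7.png")
E
```

```text
t: 22.45
position: [0.6208, 0.1894, 0.1973]
orientation: [-3.141, -0.001, 3.142]
contact_force: [1.0, 0.6, 1.3]
finger_gap: 1.001
t: 23.25
position: [0.5316, -0.1572, 0.1964]
orientation: [-3.141, 0.0, -3.142]
contact_force: [0.8, -0.7, -0.5]
finger_gap: 0.998
t 23.2 pos [ 0.5316 -0.1572  0.1964] rpy [-180.    0. -180.] wz 0.0 then dx 55.6 dy -210.8 dz -3.6 gap 0.998 [ 0.8 -0.7 -0.5]
```

View pics/o7.png

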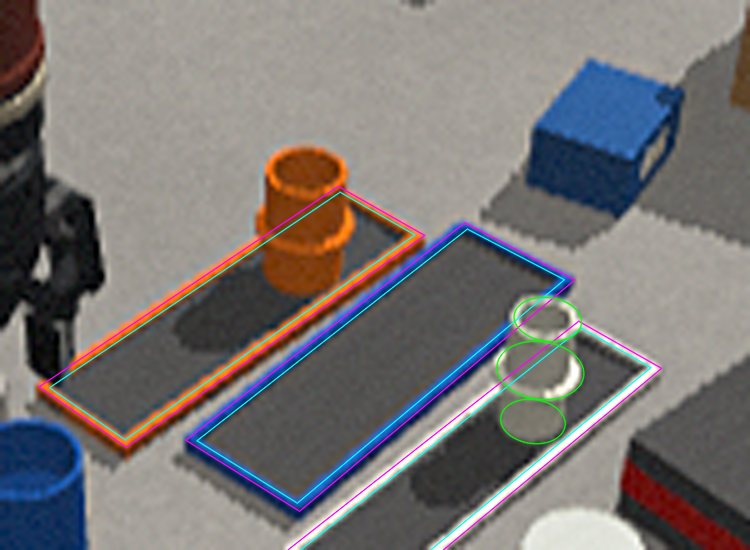

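small3 stands in the white row. Next is medium3.

```bash
python3 -m jog '[{"wx":0,"wy":0,"wz":0,"dx":11,"dy":-42,"dz":0,"hand":1},{"wx":0,"wy":0,"wz":0,"dx":11,"dy":-42,"dz":0,"hand":1},{"wx":0,"wy":0,"wz":0,"dx":11,"dy":-42,"dz":0,"hand":1},{"wx":0,"wy":0,"wz":0,"dx":11,"dy":-42,"dz":0,"hand":1},{"wx":0,"wy":0,"wz":0,"dx":8,"dy":-25,"dz":0,"hand":1},{"wx":0,"wy":0,"wz":0,"dx":4,"dy":-16,"dz":30,"hand":1},{"wx":0,"wy":0,"wz":0,"dx":0,"dy":0,"dz":40,"hand":1},{"wx":0,"wy":0,"wz":0,"dx":0,"dy":0,"dz":0,"hand":1}]'
python3 -m jog '[{"wx":0,"wy":0,"wz":0,"dx":0,"dy":0,"dz":0,"hand":1},{"wx":0,"wy":0,"wz":0,"dx":0,"dy":0,"dz":0,"hand":1}]'
python3 go.py .476 -.368 .065 180
python3 - <<'E'
from h import *
s=bot.camera("scene");ov("scene",s,140,160,150,140,4,[(.454,-.216,0,.031),(.476,-.368,0,.025)],"pics/o8.png")
E
```

```text
t: 24.1
position: [0.4735, -0.3626, 0.1218]
orientation: [3.136, -0.006, 3.14]
contact_force: [-0.9, 0.9, 0.5]
finger_gap: 0.999
t: 24.3
position: [0.4773, -0.3648, 0.1283]
orientation: [-3.14, 0.002, -3.141]
contact_force: [0.5, -0.5, 0.8]
finger_gap: 1.003
t 24.3 pos [ 0.4773 -0.3648  0.1283] rpy [-1.799e+02  1.000e-01 -1.800e+02] wz 0.0 then dx 1.3 dy -3.2 dz 63.3 gap 1.003 [ 0.5 -0.5  0.8]
```

View pics/o8.png

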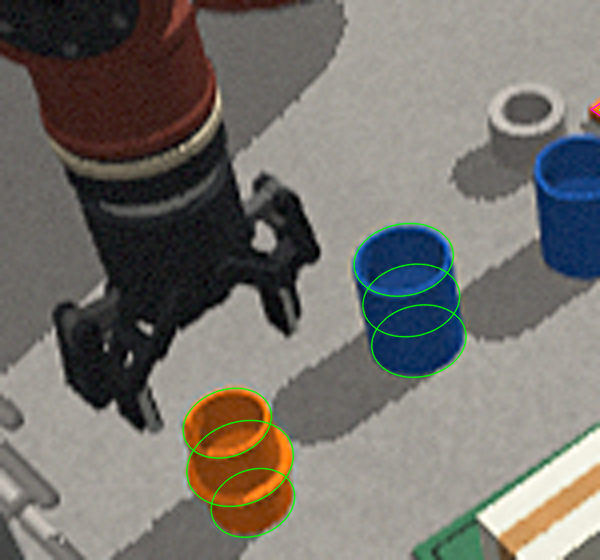

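```bash
python3 -m jog '[{"wx":0,"wy":0,"wz":0,"dx":1,"dy":-3,"dz":25,"hand":1},{"wx":0,"wy":0,"wz":0,"dx":0,"dy":0,"dz":25,"hand":1},{"wx":0,"wy":0,"wz":0,"dx":0,"dy":0,"dz":11,"hand":1},{"wx":0,"wy":0,"wz":0,"dx":0,"dy":0,"dz":1,"hand":1},{"wx":0,"wy":0,"wz":0,"dx":0,"dy":0,"dz":0,"hand":0},{"wx":0,"wy":0,"wz":0,"dx":0,"dy":0,"dz":0,"hand":0},{"wx":0,"wy":0,"wz":0,"dx":0,"dy":0,"dz":0,"hand":0},{"wx":0,"wy":0,"wz":0,"dx":0,"dy":0,"dz":0,"hand":0}]'
python3 -m jog '[{"wx":0,"wy":0,"wz":0,"dx":0,"dy":0,"dz":0,"hand":0},{"wx":0,"wy":0,"wz":0,"dx":0,"dy":0,"dz":0,"hand":0},{"wx":0,"wy":0,"wz":0,"dx":0,"dy":0,"dz":0,"hand":0}]'
python3 -m jog '[{"wx":0,"wy":0,"wz":0,"dx":0,"dy":0,"dz":-15,"hand":0},{"wx":0,"wy":0,"wz":0,"dx":0,"dy":0,"dz":-30,"hand":0},{"wx":0,"wy":0,"wz":0,"dx":0,"dy":0,"dz":-40,"hand":0},{"wx":0,"wy":0,"wz":0,"dx":0,"dy":0,"dz":-40,"hand":0},{"wx":0,"wy":0,"wz":0,"dx":0,"dy":0,"dz":0,"hand":0},{"wx":0,"wy":0,"wz":0,"dx":0,"dy":0,"dz":0,"hand":0}]'
python3 - <<'E'
from h import *
print(line("medium",-.05),line("large",.06),line("large",-.06))
s=bot.camera("scene");p=bot.sense()["position"]
ov("scene",s,140,140,150,140,4,[(p[0],p[1],p[2]-.065,.025)],"pics/o9.png")
E
python3 go.py .4285 .094 .19 180
```

```text
t: 25.15
position: [0.4761, -0.368, 0.0659]
orientation: [-3.14, 0.002, -3.141]
contact_force: [-0.1, 1.8, 6.9]
finger_gap: 0.583
t: 25.45
position: [0.4761, -0.3681, 0.0659]
orientation: [-3.14, 0.002, -3.141]
contact_force: [-0.7, 1.9, 5.8]
finger_gap: 0.585
t: 26.05
position: [0.4758, -0.368, 0.1907]
orientation: [-3.14, 0.002, -3.142]
contact_force: [0.2, -0.1, -1.8]
finger_gap: 0.582
(np.float64(0.4284294620460936), np.float64(0.09432467198171343)) (np.float64(0.5260811243821223), np.float64(0.2309985378423237)) (np.float64(0.5269188756178776), np.float64(0.11100146215767634))
t 26.1 pos [ 0.4752 -0.3674  0.1893] rpy [-180.    0.  180.] wz -0.0 then dx 46.7 dy 461.4 dz -0.7 gap 0.582 [-0.8  0.2 -1.5]
```

View pics/o9.png

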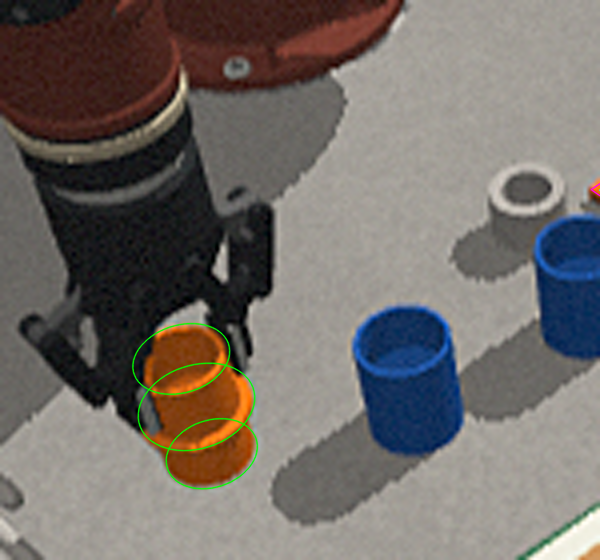

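```bash
python3 -m jog '[{"wx":0,"wy":0,"wz":0,"dx":2,"dy":20,"dz":0,"hand":0},{"wx":0,"wy":0,"wz":0,"dx":4,"dy":38,"dz":0,"hand":0},{"wx":0,"wy":0,"wz":0,"dx":4,"dy":42,"dz":0,"hand":0},{"wx":0,"wy":0,"wz":0,"dx":4,"dy":42,"dz":0,"hand":0},{"wx":0,"wy":0,"wz":0,"dx":4,"dy":42,"dz":0,"hand":0},{"wx":0,"wy":0,"wz":0,"dx":4,"dy":42,"dz":0,"hand":0},{"wx":0,"wy":0,"wz":0,"dx":4,"dy":42,"dz":0,"hand":0},{"wx":0,"wy":0,"wz":0,"dx":4,"dy":42,"dz":0,"hand":0}]'
python3 -m jog '[{"wx":0,"wy":0,"wz":0,"dx":4,"dy":42,"dz":0,"hand":0},{"wx":0,"wy":0,"wz":0,"dx":4,"dy":42,"dz":0,"hand":0},{"wx":0,"wy":0,"wz":0,"dx":4,"dy":35,"dz":0,"hand":0},{"wx":0,"wy":0,"wz":0,"dx":3,"dy":20,"dz":0,"hand":0},{"wx":0,"wy":0,"wz":0,"dx":2,"dy":12,"dz":0,"hand":0},{"wx":0,"wy":0,"wz":0,"dx":0,"dy":0,"dz":0,"hand":0},{"wx":0,"wy":0,"wz":0,"dx":0,"dy":0,"dz":0,"hand":0}]'
python3 go.py .4285 .094 .072 180
```

```text
t: 26.9
position: [0.4439, -0.0557, 0.1881]
orientation: [3.141, -0.002, 3.141]
contact_force: [0.6, -0.2, -1.3]
finger_gap: 0.58
t: 27.6
position: [0.4281, 0.093, 0.1888]
orientation: [-3.141, -0.001, -3.142]
contact_force: [1.9, 0.1, -1.0]
finger_gap: 0.579
t 27.6 pos [0.4281 0.093  0.1888] rpy [-180.   -0. -180.] wz 0.0 then dx -0.4 dy 1.0 dz 116.8 gap 0.579 [ 1.9  0.1 -1. ]
```

```bash
python3 -m jog '[{"wx":0,"wy":0,"wz":0,"dx":0,"dy":0,"dz":25,"hand":0},{"wx":0,"wy":0,"wz":0,"dx":0,"dy":0,"dz":35,"hand":0},{"wx":0,"wy":0,"wz":0,"dx":0,"dy":0,"dz":25,"hand":0},{"wx":0,"wy":0,"wz":0,"dx":0,"dy":0,"dz":15,"hand":0},{"wx":0,"wy":0,"wz":0,"dx":0,"dy":0,"dz":7,"hand":0},{"wx":0,"wy":0,"wz":0,"dx":0,"dy":0,"dz":0,"hand":0},{"wx":0,"wy":0,"wz":0,"dx":0,"dy":0,"dz":0,"hand":0}]'
python3 go.py .4285 .094 .072 180
python3 - <<'E'
from h import *
s=bot.camera("scene");p=bot.sense()["position"];print(p)
ov("scene",s,270,110,150,110,5,[(p[0],p[1],p[2]-.066,.025)],"pics/o10.png")
E
```

```text
t: 28.3
position: [0.4289, 0.0931, 0.0829]
orientation: [-3.142, 0.001, 3.141]
contact_force: [0.5, 1.0, -0.3]
finger_gap: 0.581
t 28.3 pos [0.4289 0.0931 0.0829] rpy [-180.    0.  180.] wz -0.0 then dx 0.4 dy 0.9 dz 10.9 gap 0.581 [ 0.5  1.  -0.3]
[0.42903384 0.09323124 0.08304733]
```

View pics/o10.png

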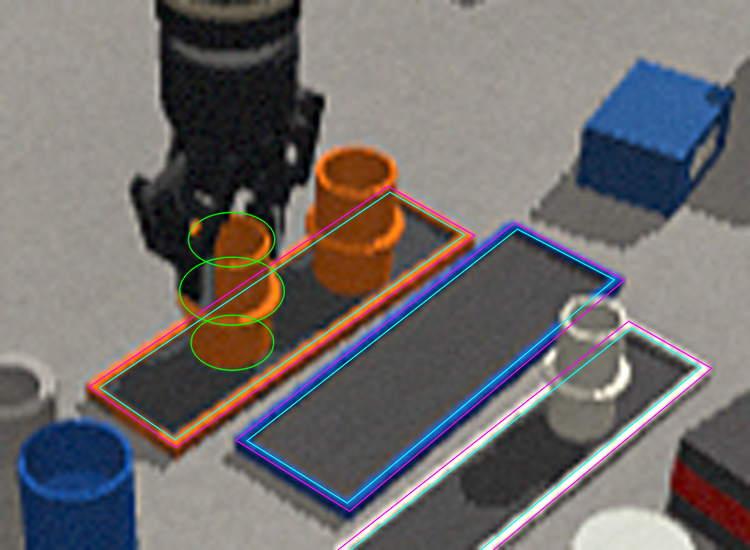

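```bash
python3 -m jog '[{"wx":0,"wy":0,"wz":0,"dx":0,"dy":0,"dz":6,"hand":0},{"wx":0,"wy":0,"wz":0,"dx":0,"dy":0,"dz":3,"hand":0},{"wx":0,"wy":0,"wz":0,"dx":0,"dy":0,"dz":1,"hand":0},{"wx":0,"wy":0,"wz":0,"dx":0,"dy":0,"dz":0,"hand":0},{"wx":0,"wy":0,"wz":0,"dx":0,"dy":0,"dz":0,"hand":0}]'
```

```text
t: 28.85
position: [0.4283, 0.0936, 0.0723]
orientation: [-3.142, 0.0, -3.141]
contact_force: [0.3, -0.6, -1.4]
finger_gap: 0.586
```

```bash
python3 -m jog '[{"wx":0,"wy":0,"wz":0,"dx":0,"dy":0,"dz":1,"hand":0},{"wx":0,"wy":0,"wz":0,"dx":0,"dy":0,"dz":0,"hand":1},{"wx":0,"wy":0,"wz":0,"dx":0,"dy":0,"dz":0,"hand":1},{"wx":0,"wy":0,"wz":0,"dx":0,"dy":0,"dz":0,"hand":1},{"wx":0,"wy":0,"wz":0,"dx":0,"dy":0,"dz":0,"hand":1},{"wx":0,"wy":0,"wz":0,"dx":0,"dy":0,"dz":-15,"hand":1},{"wx":0,"wy":0,"wz":0,"dx":0,"dy":0,"dz":-30,"hand":1},{"wx":0,"wy":0,"wz":0,"dx":0,"dy":0,"dz":-40,"hand":1}]'
python3 -m jog '[{"wx":0,"wy":0,"wz":0,"dx":-5,"dy":-20,"dz":0,"hand":1},{"wx":0,"wy":0,"wz":0,"dx":-11,"dy":-40,"dz":0,"hand":1},{"wx":0,"wy":0,"wz":0,"dx":-11,"dy":-40,"dz":0,"hand":1},{"wx":0,"wy":0,"wz":0,"dx":-11,"dy":-40,"dz":0,"hand":1},{"wx":0,"wy":0,"wz":0,"dx":-7,"dy":-25,"dz":0,"hand":1},{"wx":0,"wy":0,"wz":0,"dx":-4,"dy":-12,"dz":0,"hand":1},{"wx":0,"wy":0,"wz":0,"dx":0,"dy":0,"dz":20,"hand":1},{"wx":0,"wy":0,"wz":0,"dx":0,"dy":0,"dz":0,"hand":1}]'
python3 -m jog '[{"wx":0,"wy":0,"wz":0,"dx":0,"dy":0,"dz":0,"hand":1},{"wx":0,"wy":0,"wz":0,"dx":0,"dy":0,"dz":0,"hand":1}]'
python3 go.py .477 -.083 .06 180
python3 - <<'E'
from h import *
s=bot.camera("scene");ov("scene",s,200,120,200,120,4,[(.477,-.083,0,.031),(.4283,.0936,.006,.025)],"pics/o11.png")
E
```

```text
t: 29.65
position: [0.4269, 0.0934, 0.1562]
orientation: [-3.141, -0.003, 3.142]
contact_force: [1.0, -0.7, -0.3]
finger_gap: 1.001
t: 30.45
position: [0.4758, -0.0829, 0.1346]
orientation: [3.14, -0.003, 3.141]
contact_force: [-0.3, 0.6, 0.5]
finger_gap: 0.998
t: 30.65
position: [0.4774, -0.0829, 0.1369]
orientation: [-3.142, 0.0, -3.141]
contact_force: [-0.1, 0.0, -0.0]
finger_gap: 1.002
t 30.6 pos [ 0.4774 -0.0829  0.1369] rpy [-180.     0.  -179.9] wz 0.1 then dx 0.4 dy -0.1 dz 76.9 gap 1.002 [-0.1  0.  -0. ]
```

View pics/o11.png

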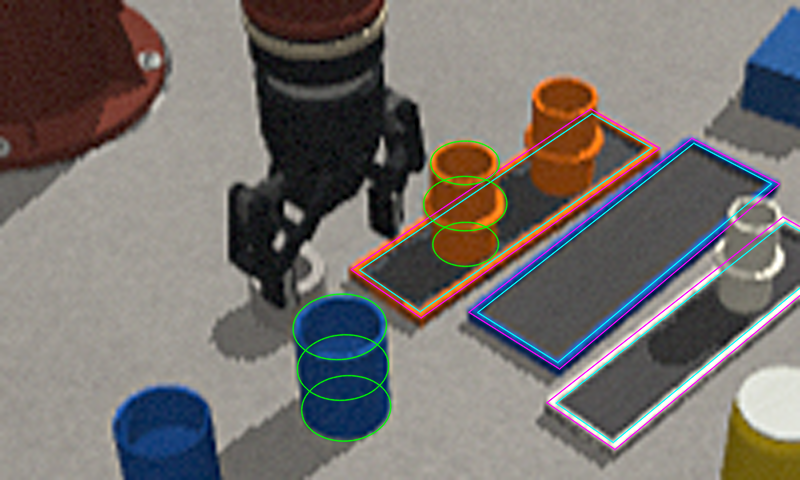

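Fits well. I'm grasping large1.

```bash
python3 -m jog '[{"wx":0,"wy":0,"wz":0,"dx":0,"dy":0,"dz":25,"hand":1},{"wx":0,"wy":0,"wz":0,"dx":0,"dy":0,"dz":25,"hand":1},{"wx":0,"wy":0,"wz":0,"dx":0,"dy":0,"dz":20,"hand":1},{"wx":0,"wy":0,"wz":0,"dx":0,"dy":0,"dz":5,"hand":1},{"wx":0,"wy":0,"wz":0,"dx":0,"dy":0,"dz":0,"hand":0},{"wx":0,"wy":0,"wz":0,"dx":0,"dy":0,"dz":0,"hand":0},{"wx":0,"wy":0,"wz":0,"dx":0,"dy":0,"dz":0,"hand":0},{"wx":0,"wy":0,"wz":0,"dx":0,"dy":0,"dz":0,"hand":0}]'
python3 -m jog '[{"wx":0,"wy":0,"wz":0,"dx":0,"dy":0,"dz":0,"hand":0},{"wx":0,"wy":0,"wz":0,"dx":0,"dy":0,"dz":0,"hand":0}]'
python3 -m jog '[{"wx":0,"wy":0,"wz":0,"dx":0,"dy":0,"dz":-15,"hand":0},{"wx":0,"wy":0,"wz":0,"dx":0,"dy":0,"dz":-30,"hand":0},{"wx":0,"wy":0,"wz":0,"dx":0,"dy":0,"dz":-40,"hand":0},{"wx":0,"wy":0,"wz":0,"dx":0,"dy":0,"dz":-40,"hand":0},{"wx":0,"wy":0,"wz":0,"dx":0,"dy":0,"dz":0,"hand":0},{"wx":0,"wy":0,"wz":0,"dx":0,"dy":0,"dz":0,"hand":0}]'
python3 go.py .526 .231 .19 180
```

```text
t: 31.5
position: [0.4781, -0.0836, 0.0626]
orientation: [-3.141, 0.002, -3.141]
contact_force: [-1.7, 2.3, 8.6]
finger_gap: 0.724
t: 31.7
position: [0.4781, -0.0836, 0.0626]
orientation: [-3.141, 0.002, -3.141]
contact_force: [-0.8, 1.7, 8.2]
finger_gap: 0.723
t: 32.3
position: [0.4779, -0.0837, 0.1874]
orientation: [-3.141, 0.003, -3.142]
contact_force: [0.1, -0.1, -2.6]
finger_gap: 0.722
t 32.3 pos [ 0.4779 -0.0837  0.1874] rpy [-1.799e+02  1.000e-01 -1.800e+02] wz 0.0 then dx -48.1 dy 314.7 dz -2.6 gap 0.722 [ 0.1 -0.1 -2.6]
```

```bash
python3 -m jog '[{"wx":0,"wy":0,"wz":0,"dx":-3,"dy":20,"dz":0,"hand":0},{"wx":0,"wy":0,"wz":0,"dx":-6,"dy":40,"dz":0,"hand":0},{"wx":0,"wy":0,"wz":0,"dx":-7,"dy":45,"dz":0,"hand":0},{"wx":0,"wy":0,"wz":0,"dx":-7,"dy":45,"dz":0,"hand":0},{"wx":0,"wy":0,"wz":0,"dx":-7,"dy":45,"dz":0,"hand":0},{"wx":0,"wy":0,"wz":0,"dx":-7,"dy":45,"dz":0,"hand":0},{"wx":0,"wy":0,"wz":0,"dx":-6,"dy":40,"dz":0,"hand":0},{"wx":0,"wy":0,"wz":0,"dx":-4,"dy":23,"dz":0,"hand":0}]'
python3 -m jog '[{"wx":0,"wy":0,"wz":0,"dx":-2,"dy":13,"dz":0,"hand":0},{"wx":0,"wy":0,"wz":0,"dx":0,"dy":0,"dz":25,"hand":0},{"wx":0,"wy":0,"wz":0,"dx":0,"dy":0,"dz":35,"hand":0},{"wx":0,"wy":0,"wz":0,"dx":0,"dy":0,"dz":25,"hand":0},{"wx":0,"wy":0,"wz":0,"dx":0,"dy":0,"dz":20,"hand":0},{"wx":0,"wy":0,"wz":0,"dx":0,"dy":0,"dz":0,"hand":0},{"wx":0,"wy":0,"wz":0,"dx":0,"dy":0,"dz":0,"hand":0},{"wx":0,"wy":0,"wz":0,"dx":0,"dy":0,"dz":0,"hand":0}]'
python3 go.py .526 .231 .0685 180
python3 - <<'E'
from h import *
s=bot.camera("scene");p=bot.sense()["position"];print(p)
ov("scene",s,270,100,150,120,5,[(p[0],p[1],p[2]-.0625,.031)],"pics/o12.png")
E
```

```text
t: 33.1
position: [0.5233, 0.2223, 0.1845]
orientation: [-3.142, -0.002, -3.139]
contact_force: [0.9, -0.8, -1.1]
finger_gap: 0.726
t: 33.9
position: [0.527, 0.2324, 0.0823]
orientation: [3.141, 0.001, 3.141]
contact_force: [-0.6, 0.4, -1.9]
finger_gap: 0.732
t 33.9 pos [0.527  0.2324 0.0823] rpy [1.8e+02 1.0e-01 1.8e+02] wz -0.0 then dx 1.0 dy -1.4 dz 13.8 gap 0.732 [-0.6  0.4 -1.9]
[0.52710374 0.23251089 0.08246411]
```

View pics/o12.png

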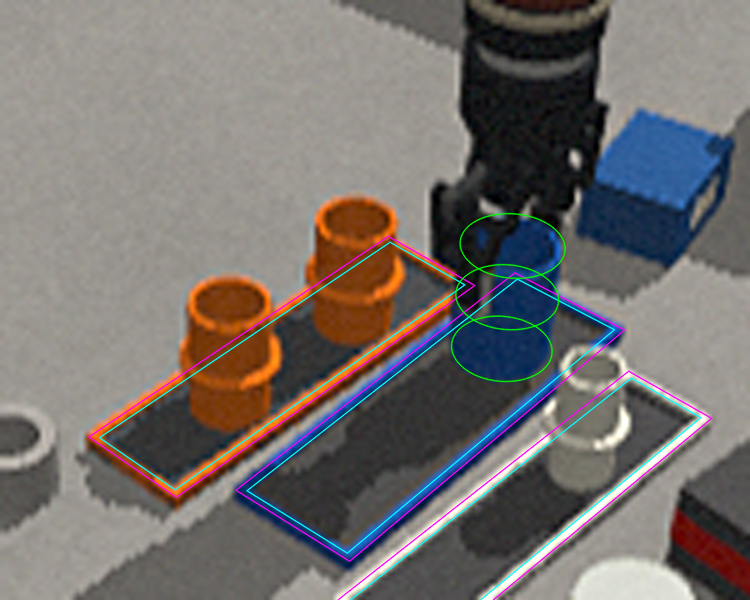

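```bash
python3 -m jog '[{"wx":0,"wy":0,"wz":0,"dx":0,"dy":-1,"dz":7,"hand":0},{"wx":0,"wy":0,"wz":0,"dx":0,"dy":0,"dz":5,"hand":0},{"wx":0,"wy":0,"wz":0,"dx":0,"dy":0,"dz":2,"hand":0},{"wx":0,"wy":0,"wz":0,"dx":0,"dy":0,"dz":0,"hand":0},{"wx":0,"wy":0,"wz":0,"dx":0,"dy":0,"dz":0,"hand":0}]'
```

```text
t: 34.45
position: [0.5265, 0.2315, 0.0686]
orientation: [-3.142, 0.001, -3.142]
contact_force: [-5.4, -2.6, 15.5]
finger_gap: 0.726
```

```bash
python3 -m jog '[{"wx":0,"wy":0,"wz":0,"dx":0,"dy":0,"dz":-1,"hand":0},{"wx":0,"wy":0,"wz":0,"dx":0,"dy":0,"dz":0,"hand":1},{"wx":0,"wy":0,"wz":0,"dx":0,"dy":0,"dz":0,"hand":1},{"wx":0,"wy":0,"wz":0,"dx":0,"dy":0,"dz":0,"hand":1},{"wx":0,"wy":0,"wz":0,"dx":0,"dy":0,"dz":0,"hand":1},{"wx":0,"wy":0,"wz":0,"dx":0,"dy":0,"dz":-15,"hand":1},{"wx":0,"wy":0,"wz":0,"dx":0,"dy":0,"dz":-30,"hand":1},{"wx":0,"wy":0,"wz":0,"dx":0,"dy":0,"dz":-45,"hand":1}]'
python3 -m jog '[{"wx":0,"wy":0,"wz":0,"dx":4,"dy":-22,"dz":-15,"hand":1},{"wx":0,"wy":0,"wz":0,"dx":7,"dy":-45,"dz":0,"hand":1},{"wx":0,"wy":0,"wz":0,"dx":7,"dy":-45,"dz":0,"hand":1},{"wx":0,"wy":0,"wz":0,"dx":7,"dy":-45,"dz":0,"hand":1},{"wx":0,"wy":0,"wz":0,"dx":7,"dy":-45,"dz":0,"hand":1},{"wx":0,"wy":0,"wz":0,"dx":7,"dy":-45,"dz":0,"hand":1},{"wx":0,"wy":0,"wz":0,"dx":8,"dy":-45,"dz":0,"hand":1},{"wx":0,"wy":0,"wz":0,"dx":8,"dy":-45,"dz":0,"hand":1}]'
python3 -m jog '[{"wx":0,"wy":0,"wz":0,"dx":7,"dy":-45,"dz":0,"hand":1},{"wx":0,"wy":0,"wz":0,"dx":7,"dy":-40,"dz":0,"hand":1},{"wx":0,"wy":0,"wz":0,"dx":4,"dy":-20,"dz":10,"hand":1},{"wx":0,"wy":0,"wz":0,"dx":0,"dy":-5,"dz":30,"hand":1},{"wx":0,"wy":0,"wz":0,"dx":0,"dy":0,"dz":0,"hand":1},{"wx":0,"wy":0,"wz":0,"dx":0,"dy":0,"dz":0,"hand":1},{"wx":0,"wy":0,"wz":0,"dx":0,"dy":0,"dz":0,"hand":1}]'
python3 go.py .454 -.216 .062 180
python3 - <<'E'
from h import *
s=bot.camera("scene");ov("scene",s,190,130,200,140,4,[(.454,-.216,0,.031),(.5265,.2315,.006,.031)],"pics/o13.png")
cv2.imwrite("pics/s13.png",s)
E
```

```text
t: 35.25
position: [0.5246, 0.231, 0.1572]
orientation: [-3.14, -0.004, 3.142]
contact_force: [0.3, 1.0, -0.3]
finger_gap: 0.998
t: 36.05
position: [0.4708, -0.1072, 0.1734]
orientation: [-3.142, 0.0, -3.141]
contact_force: [0.3, 0.2, -0.1]
finger_gap: 0.997
t: 36.75
position: [0.4539, -0.2152, 0.1344]
orientation: [-3.141, 0.001, -3.141]
contact_force: [-0.2, 0.1, 0.4]
finger_gap: 1.005
t 36.8 pos [ 0.4539 -0.2152  0.1344] rpy [-1.8e+02  1.0e-01 -1.8e+02] wz 0.0 then dx -0.1 dy -0.8 dz 72.4 gap 1.005 [-0.2  0.1  0.4]
```

View pics/o13.png

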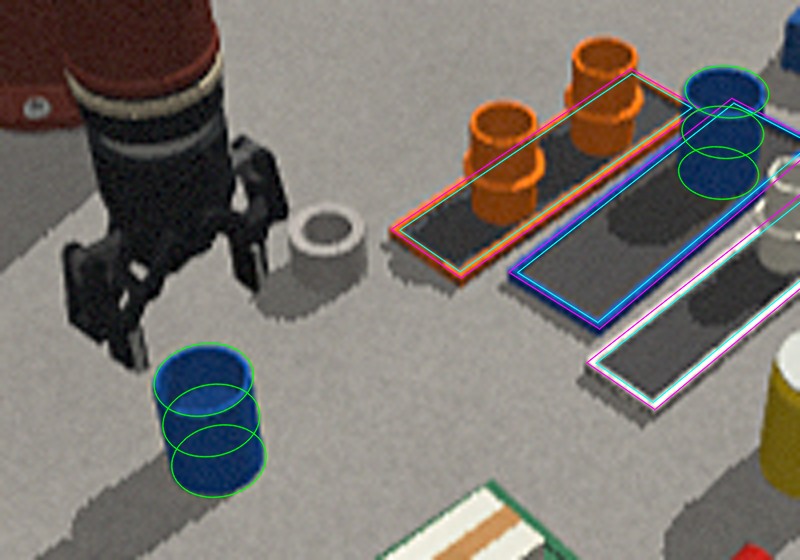

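large1 stands well in the blue row. I'm grasping large2.

```bash
python3 -m jog '[{"wx":0,"wy":0,"wz":0,"dx":0,"dy":-1,"dz":25,"hand":1},{"wx":0,"wy":0,"wz":0,"dx":0,"dy":0,"dz":25,"hand":1},{"wx":0,"wy":0,"wz":0,"dx":0,"dy":0,"dz":18,"hand":1},{"wx":0,"wy":0,"wz":0,"dx":0,"dy":0,"dz":4,"hand":1},{"wx":0,"wy":0,"wz":0,"dx":0,"dy":0,"dz":0,"hand":0},{"wx":0,"wy":0,"wz":0,"dx":0,"dy":0,"dz":0,"hand":0},{"wx":0,"wy":0,"wz":0,"dx":0,"dy":0,"dz":0,"hand":0},{"wx":0,"wy":0,"wz":0,"dx":0,"dy":0,"dz":0,"hand":0}]'
python3 -m jog '[{"wx":0,"wy":0,"wz":0,"dx":0,"dy":0,"dz":0,"hand":0},{"wx":0,"wy":0,"wz":0,"dx":0,"dy":0,"dz":0,"hand":0}]'
python3 -m jog '[{"wx":0,"wy":0,"wz":0,"dx":0,"dy":0,"dz":-15,"hand":0},{"wx":0,"wy":0,"wz":0,"dx":0,"dy":0,"dz":-30,"hand":0},{"wx":0,"wy":0,"wz":0,"dx":0,"dy":0,"dz":-40,"hand":0},{"wx":0,"wy":0,"wz":0,"dx":0,"dy":0,"dz":-40,"hand":0},{"wx":0,"wy":0,"wz":0,"dx":0,"dy":0,"dz":0,"hand":0},{"wx":0,"wy":0,"wz":0,"dx":0,"dy":0,"dz":0,"hand":0}]'
python3 go.py .527 .111 .19 180
```

```text
t: 37.6
position: [0.4541, -0.2167, 0.0627]
orientation: [-3.141, 0.002, -3.141]
contact_force: [-1.6, 2.2, 8.2]
finger_gap: 0.73
t: 37.8
position: [0.4541, -0.2167, 0.0628]
orientation: [-3.141, 0.002, -3.141]
contact_force: [-1.4, 2.7, 7.6]
finger_gap: 0.72
t: 38.4
position: [0.4539, -0.2169, 0.1875]
orientation: [-3.14, 0.002, -3.142]
contact_force: [-0.2, 0.3, -1.7]
finger_gap: 0.725
t 38.4 pos [ 0.4539 -0.2169  0.1875] rpy [-1.799e+02  1.000e-01 -1.800e+02] wz 0.0 then dx -73.1 dy 327.9 dz -2.5 gap 0.725 [-0.2  0.3 -1.7]
```

```bash
python3 -m jog '[{"wx":0,"wy":0,"wz":0,"dx":-4,"dy":20,"dz":0,"hand":0},{"wx":0,"wy":0,"wz":0,"dx":-9,"dy":40,"dz":0,"hand":0},{"wx":0,"wy":0,"wz":0,"dx":-10,"dy":45,"dz":0,"hand":0},{"wx":0,"wy":0,"wz":0,"dx":-10,"dy":45,"dz":0,"hand":0},{"wx":0,"wy":0,"wz":0,"dx":-10,"dy":45,"dz":0,"hand":0},{"wx":0,"wy":0,"wz":0,"dx":-10,"dy":45,"dz":0,"hand":0},{"wx":0,"wy":0,"wz":0,"dx":-9,"dy":40,"dz":0,"hand":0},{"wx":0,"wy":0,"wz":0,"dx":-7,"dy":30,"dz":0,"hand":0}]'
python3 -m jog '[{"wx":0,"wy":0,"wz":0,"dx":-4,"dy":16,"dz":0,"hand":0},{"wx":0,"wy":0,"wz":0,"dx":0,"dy":2,"dz":25,"hand":0},{"wx":0,"wy":0,"wz":0,"dx":0,"dy":0,"dz":35,"hand":0},{"wx":0,"wy":0,"wz":0,"dx":0,"dy":0,"dz":25,"hand":0},{"wx":0,"wy":0,"wz":0,"dx":0,"dy":0,"dz":20,"hand":0},{"wx":0,"wy":0,"wz":0,"dx":0,"dy":0,"dz":0,"hand":0},{"wx":0,"wy":0,"wz":0,"dx":0,"dy":0,"dz":0,"hand":0},{"wx":0,"wy":0,"wz":0,"dx":0,"dy":0,"dz":0,"hand":0}]'
python3 go.py .527 .111 .0688 180
python3 - <<'E'
from h import *
s=bot.camera("scene");p=bot.sense()["position"];print(p)
ov("scene",s,270,100,150,120,5,[(p[0],p[1],p[2]-.0627,.031)],"pics/o14.png")
E
```

```text
t: 39.2
position: [0.5215, 0.096, 0.1848]
orientation: [3.141, -0.002, -3.14]
contact_force: [-0.3, -0.0, -1.9]
finger_gap: 0.727
t: 40.0
position: [0.527, 0.1113, 0.0822]
orientation: [3.142, 0.001, 3.141]
contact_force: [-0.4, -0.9, -1.6]
finger_gap: 0.728
t 40.0 pos [0.527  0.1113 0.0822] rpy [1.8e+02 1.0e-01 1.8e+02] wz -0.0 then dx -0.0 dy -0.3 dz 13.4 gap 0.728 [-0.4 -0.9 -1.6]
[0.52711579 0.11139899 0.08239785]
```

View pics/o14.png

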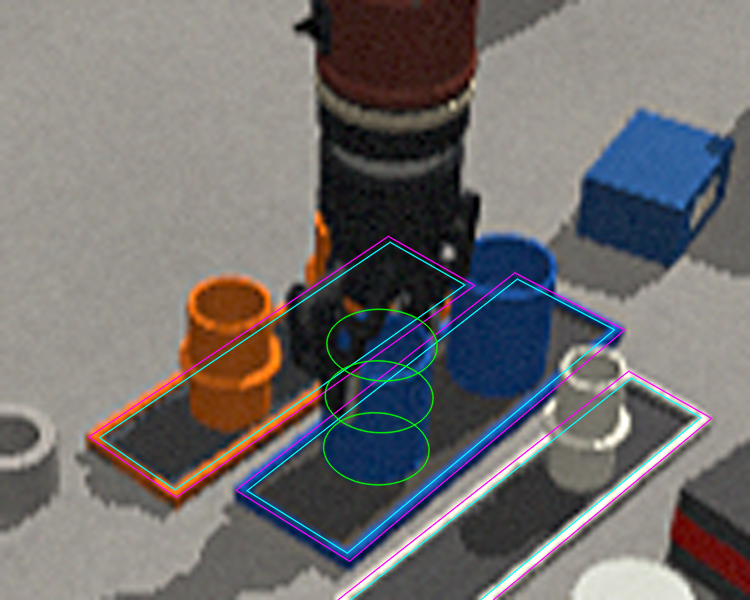

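```bash
python3 -m jog '[{"wx":0,"wy":0,"wz":0,"dx":0,"dy":0,"dz":7,"hand":0},{"wx":0,"wy":0,"wz":0,"dx":0,"dy":0,"dz":5,"hand":0},{"wx":0,"wy":0,"wz":0,"dx":0,"dy":0,"dz":1,"hand":0},{"wx":0,"wy":0,"wz":0,"dx":0,"dy":0,"dz":0,"hand":0},{"wx":0,"wy":0,"wz":0,"dx":0,"dy":0,"dz":0,"hand":0}]'
```

```text
t: 40.55
position: [0.5266, 0.1116, 0.0688]
orientation: [-3.142, 0.001, -3.141]
contact_force: [-1.0, -0.0, 7.2]
finger_gap: 0.723
```

```bash
python3 -m jog '[{"wx":0,"wy":0,"wz":0,"dx":0,"dy":0,"dz":0,"hand":1},{"wx":0,"wy":0,"wz":0,"dx":0,"dy":0,"dz":0,"hand":1},{"wx":0,"wy":0,"wz":0,"dx":0,"dy":0,"dz":0,"hand":1},{"wx":0,"wy":0,"wz":0,"dx":0,"dy":0,"dz":0,"hand":1},{"wx":0,"wy":0,"wz":0,"dx":0,"dy":0,"dz":-15,"hand":1},{"wx":0,"wy":0,"wz":0,"dx":0,"dy":0,"dz":-35,"hand":1},{"wx":0,"wy":0,"wz":0,"dx":0,"dy":0,"dz":-45,"hand":1},{"wx":0,"wy":0,"wz":0,"dx":0,"dy":0,"dz":-45,"hand":1}]'
python3 -m jog '[{"wx":0,"wy":0,"wz":0,"dx":0,"dy":0,"dz":-40,"hand":1},{"wx":0,"wy":0,"wz":0,"dx":30,"dy":34,"dz":0,"hand":1},{"wx":0,"wy":0,"wz":0,"dx":30,"dy":34,"dz":0,"hand":1},{"wx":0,"wy":0,"wz":0,"dx":30,"dy":34,"dz":0,"hand":1},{"wx":0,"wy":0,"wz":0,"dx":30,"dy":34,"dz":0,"hand":1},{"wx":0,"wy":0,"wz":0,"dx":30,"dy":34,"dz":0,"hand":1},{"wx":0,"wy":0,"wz":0,"dx":30,"dy":34,"dz":0,"hand":1},{"wx":0,"wy":0,"wz":0,"dx":30,"dy":34,"dz":0,"hand":1}]'
python3 -m jog '[{"wx":0,"wy":0,"wz":0,"dx":30,"dy":34,"dz":0,"hand":1},{"wx":0,"wy":0,"wz":0,"dx":30,"dy":34,"dz":0,"hand":1},{"wx":0,"wy":0,"wz":0,"dx":20,"dy":20,"dz":0,"hand":1},{"wx":0,"wy":0,"wz":0,"dx":0,"dy":0,"dz":0,"hand":1},{"wx":0,"wy":0,"wz":0,"dx":0,"dy":0,"dz":0,"hand":1}]'
python3 - <<'E'
from h import *
C=[(.4317,.2046,.006,.025),(.4283,.0936,.006,.025),(.6216,.1896,.006,.019),(.5265,.2315,.006,.031),(.5266,.1116,.006,.031)]
s=bot.camera("scene");t=bot.camera("top")
cv2.imwrite("pics/sF.png",s);cv2.imwrite("pics/tF.png",t)
ov("scene",s,270,100,150,120,5,C,"pics/oF1.png");ov("top",t,225,170,130,100,6,C,"pics/oF2.png")
crop(t,330,155,140,100,5.5,"pics/tFb.png")
E
```

```text
t: 41.35
position: [0.5257, 0.1115, 0.2096]
orientation: [-3.142, -0.001, 3.142]
contact_force: [0.9, 0.1, 0.3]
finger_gap: 0.997
t: 42.15
position: [0.3149, 0.3506, 0.2484]
orientation: [3.141, 0.0, 3.141]
contact_force: [1.0, 0.8, 0.6]
finger_gap: 0.998
t: 42.65
position: [0.2359, 0.4376, 0.2481]
orientation: [-3.141, 0.0, -3.14]
contact_force: [0.3, 0.2, -0.7]
finger_gap: 1.004
```

View pics/oF1.png

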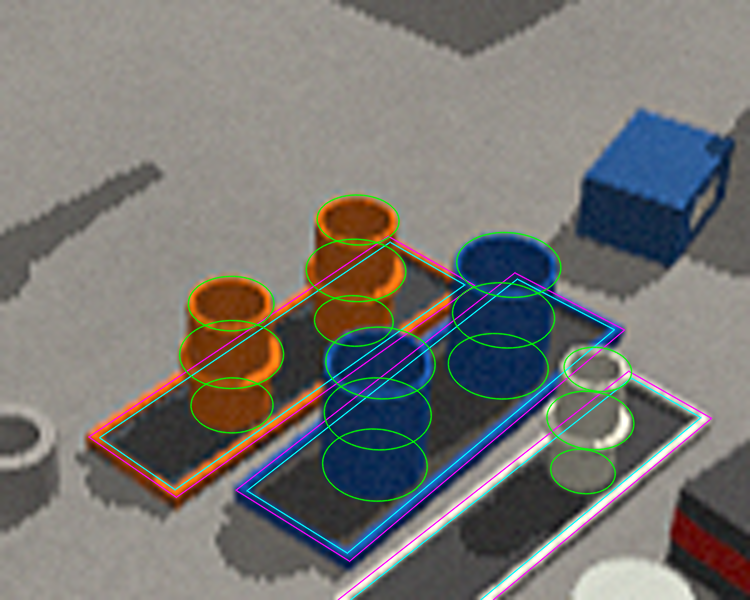

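View pics/oF2.png

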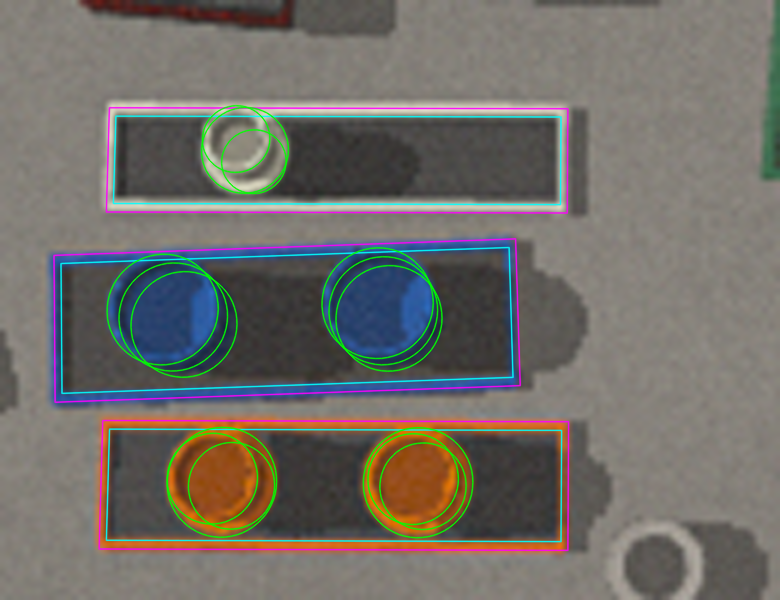

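View pics/tFb.png

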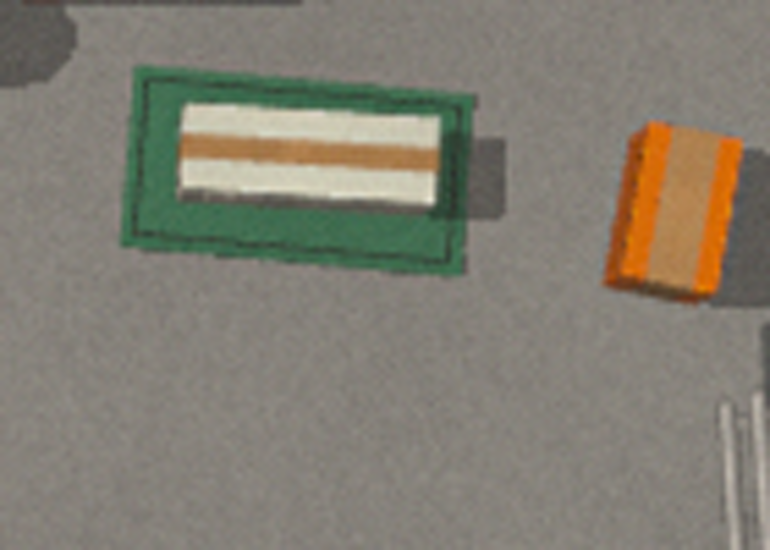

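View pics/sF.png

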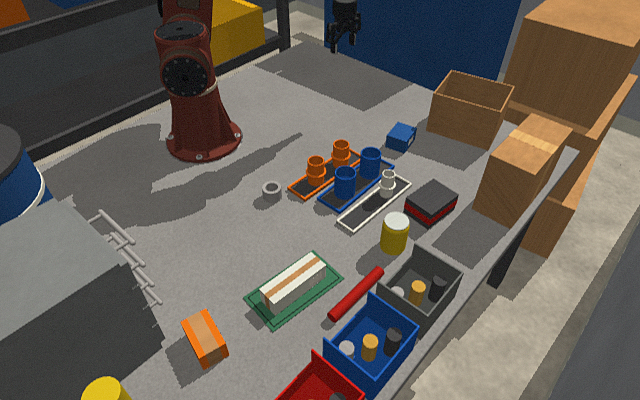

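Run:
```python
from h import *
B=lambda p:[(p[0]+.5)/5.5-.5+330,(p[1]+.5)/5.5-.5+155]
P=np.array([back("top",*B(p),.053)[:2] for p in[(182,102),(441,116),(435,204),(179,188)]])
a=np.radians(83.2);R=np.array([[np.sin(a),-np.cos(a)],[np.cos(a),np.sin(a)]])
d=P[1]-P[0];print("carton",P.mean(0),"in mat x,y mm",1000*R@(P.mean(0)-[.649,-.226]),"long dir",np.degrees(np.arctan2(d[1],d[0])),np.linalg.norm(d))
s=bot.sense();print(s["t"],s["contact_force"],abs(s["qd"]).max())
bot.close_job()
```

```text
carton [ 0.65123997 -0.22697558] in mat x,y mm [ 2.33972731 -0.70349229] long dir -94.85017829379416 0.16266330484561728
42.75 [ 0.15478984 -0.33733858 -1.01173016] 0.012903699196803202
the job is handed in; nothing more can be done
```

I handed the job in at about 43 s, with the carton on the mat and all five cups that were present standing in their rows. No verdict is reported, so this rests on my own last checks.

- **Carton:** I lifted it off the trays and laid it lengthwise on the green mat before moving any cup. At the last check it was flat, about 2 mm across and 1 mm along from the mat centre, and 2° off lengthwise. It did not appear to have been knocked aside.
- **Cups:** small1 and medium2 were not present in this start. I moved each cup to its row in this order:
  1. medium1 out of large1, to the orange row
  2. small3 out of medium3, to the white row
  3. medium3 to the orange row
  4. large1 and large2 to the blue row
- **Cup positions:** In the final pictures from both cameras, the expected cup outlines match the actual cups to about 1–2 mm. All stand upright on the tray floors close to the centre lines (10 mm allowed).
- **Other stock:** The other items look undisturbed by eye; I did not measure them. The arm was parked clear and touching nothing at hand-in.
- **Disagreement:** Before I moved anything, the two cameras differed by up to about 5 mm on some cup rims. I averaged the two readings, and later pictures and the grasps agreed with that.

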